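Load the board feeder, run it home and set its pressure

TASK

Top up the board feeder on the desk: one by one lay all the loose brown separator boards flat and square on the pile in its carriage, feeling for the top of the pile and letting go of each only once it rests there (no dropping), then stand the roll of printed labels upright in the middle of the pile as a weight, set down just as gently. Then push the carriage along its rails until it snaps fully home, and finally swing the black-gripped pressure lever into line with the index pointer on its scale. Leave the rolls of tape alone.

Things in the scene. Friction and masses are not known exactly. Their poses are not given: they have to be found in the camera images.
- boardA_mid (a point): centre (half-way up) of a loose flat brown separator board, 100 x 60 x 8 mm thick, lying on the desk; x along its length, z up. May be absent.
- boardB_mid (a point): centre (half-way up) of a loose flat brown separator board, 100 x 60 x 10 mm thick, lying on the desk; x along its length, z up. May be absent.
- boardC_mid (a point): centre (half-way up) of a loose flat brown separator board, 100 x 60 x 12 mm thick, lying on the desk; x along its length, z up. May be absent.
- boardD_mid (a point): centre (half-way up) of a loose flat brown separator board, 100 x 60 x 14 mm thick, lying on the desk; x along its length, z up. May be absent.
- label_roll_mid (a point): centre of an upright roll of printed labels with a brown core, 63 mm in diameter, 50 mm high, standing on the desk (0.18 kg). z up.
- magazine (a point): centre of the carriage's magazine at its tray rim, 50 mm above the desk. x: along the boards of the pile (away from the robot at yaw 0); y: way the carriage slides home. It holds a started pile of 100 x 60 mm boards whose top is at an unknown height, 8 to 48 mm above this point (firm up to 25 N). End guides 50 mm wide at x = +-63 mm rise 70 mm above it; the long sides are open for fingers.
- handle_top (a point): middle of the top of the carriage's black upright push plate, 60 mm along x, 14 mm thick along y, 62 mm high below this point, 94 mm behind the magazine centre (towards -y of the magazine).
- carriage (a joint): travel of the carriage along the +y axis of magazine in m: 0 fully out (loading position), 0.12 home against the stop. About 2.5 N of friction; over the last 17 mm a spring plunger must be overcome (about 10 N in all), after which the carriage snaps on and is held home.
- lever (a joint): angle of the pressure lever in rad: 0 upright, positive leaning along +x of magazine (away from the robot), range -1.0 to 1.0. It stays where it is left (friction about 3 N at the grip).
- lever_grip (a point): centre of the lever's black grip, a cylinder 24 mm in diameter and 34 mm long lying along the hinge axis (y of magazine), 95 mm from the hinge. z points along the lever outwards.
- lever_pivot (a point): point on the lever's hinge axis, 45 mm above the desk, fixed on the feeder; axes parallel to those of magazine.
- index (a joint): angle of the steel index pointer on the lever's white scale plate, in rad, same zero and sense as lever. Fixed during the run.
- index_mark (a point): broad head of the index pointer, 71 mm from the hinge axis and 22 mm beside the lever's plane, on the +y side (away from the carriage). z points along the pointer outwards.
- tape: Bystander, not to be disturbed: roll of brown tape, 68 mm in diameter, 36 mm high, lying in front of the feeder; origin under its centre.
- tape_b: Bystander, not to be disturbed: roll of clear tape, 64 mm in diameter, 22 mm high, lying behind the feeder; origin under its centre.
Not all that is in view belongs to the job. Leave any red or yellow look-alike of the part that bears boardC_mid alone.

How it is judged (in metres and radians):
On the way, in this order (a step that is already met when the one before it is completed fails the run):
1. all boards lie flat and square on the pile, let go (horizontal distance between each of boardA_mid, boardB_mid, boardC_mid, boardD_mid and magazine below 0.012 m and z of each of boardA_mid, boardB_mid, boardC_mid, boardD_mid in the frame of magazine above 0.006 m and angle between each of boardA_mid, boardB_mid, boardC_mid, boardD_mid's own z axis and vertical below 0.08 rad and angle between the x axis of each of boardA_mid, boardB_mid, boardC_mid, boardD_mid and the x axis of magazine, either way round below 0.15 rad and linear speed of each of boardA, boardB, boardC, boardD below 0.03 m/s and contact force between the fingers and boardA below 0.1 N and contact force between the fingers and boardB below 0.1 N and contact force between the fingers and boardC below 0.1 N and contact force between the fingers and boardD below 0.1 N), for 0.3 s.
2. the roll stands upright on top of the boards, let go (horizontal distance between each of boardA_mid, boardB_mid, boardC_mid, boardD_mid and magazine below 0.012 m and z of each of boardA_mid, boardB_mid, boardC_mid, boardD_mid in the frame of magazine above 0.006 m and angle between each of boardA_mid, boardB_mid, boardC_mid, boardD_mid's own z axis and vertical below 0.08 rad and angle between the x axis of each of boardA_mid, boardB_mid, boardC_mid, boardD_mid and the x axis of magazine, either way round below 0.15 rad and linear speed of each of boardA, boardB, boardC, boardD, label_roll below 0.03 m/s and horizontal distance between label_roll_mid and magazine below 0.015 m and angle between label_roll_mid's own z axis and vertical below 0.1 rad and z of label_roll_mid in the frame of boardA_mid above 0.025 m and z of label_roll_mid in the frame of boardB_mid above 0.025 m and z of label_roll_mid in the frame of boardC_mid above 0.025 m and z of label_roll_mid in the frame of boardD_mid above 0.025 m and contact force between the fingers and label_roll below 0.1 N), for 0.3 s.
3. the loaded carriage is snapped home (horizontal distance between each of boardA_mid, boardB_mid, boardC_mid, boardD_mid and magazine below 0.012 m and z of each of boardA_mid, boardB_mid, boardC_mid, boardD_mid in the frame of magazine above 0.006 m and angle between each of boardA_mid, boardB_mid, boardC_mid, boardD_mid's own z axis and vertical below 0.08 rad and angle between the x axis of each of boardA_mid, boardB_mid, boardC_mid, boardD_mid and the x axis of magazine, either way round below 0.15 rad and linear speed of each of boardA, boardB, boardC, boardD, label_roll below 0.03 m/s and horizontal distance between label_roll_mid and magazine below 0.015 m and angle between label_roll_mid's own z axis and vertical below 0.1 rad and z of label_roll_mid in the frame of boardA_mid above 0.025 m and z of label_roll_mid in the frame of boardB_mid above 0.025 m and z of label_roll_mid in the frame of boardC_mid above 0.025 m and z of label_roll_mid in the frame of boardD_mid above 0.025 m and value of joint carriage above 0.116 m), for 0.3 s.
4. the lever points along the index (value of joint carriage above 0.116 m and angle between the z axis of lever_grip and the z axis of index_mark, either way round below 0.08 rad and velocity of joint lever between -0.05 and 0.05 rad/s), for 0.3 s.
At the end, for the whole second after the job is handed in: Every present board lies on the pile within 12 mm of its centre, flat within 0.08 rad and square within 0.15 rad; the label roll stands upright on top within 15 mm of the centre; the carriage is beyond 0.116 m; the lever is within 0.08 rad of the index; all at rest (all of step 4 and horizontal distance between each of boardA_mid, boardB_mid, boardC_mid, boardD_mid and magazine below 0.012 m and z of each of boardA_mid, boardB_mid, boardC_mid, boardD_mid in the frame of magazine above 0.006 m and angle between each of boardA_mid, boardB_mid, boardC_mid, boardD_mid's own z axis and vertical below 0.08 rad and angle between the x axis of each of boardA_mid, boardB_mid, boardC_mid, boardD_mid and the x axis of magazine, either way round below 0.15 rad and linear speed of each of boardA, boardB, boardC, boardD, label_roll below 0.03 m/s and horizontal distance between label_roll_mid and magazine below 0.015 m and angle between label_roll_mid's own z axis and vertical below 0.1 rad and z of label_roll_mid in the frame of boardA_mid above 0.025 m and z of label_roll_mid in the frame of boardB_mid above 0.025 m and z of label_roll_mid in the frame of boardC_mid above 0.025 m and z of label_roll_mid in the frame of boardD_mid above 0.025 m); the robot touches nothing.
It fails at once if a board or the roll is dropped onto the pile (falls free, faster than 0.35 m/s, over the magazine: about 6 mm) ((contact force between boardA and anything else below 0.01 N and linear speed of boardA above 0.35 m/s and horizontal distance between boardA_mid and magazine below 0.03 m) or (contact force between boardB and anything else below 0.01 N and linear speed of boardB above 0.35 m/s and horizontal distance between boardB_mid and magazine below 0.03 m) or (contact force between boardC and anything else below 0.01 N and linear speed of boardC above 0.35 m/s and horizontal distance between boardC_mid and magazine below 0.03 m) or (contact force between boardD and anything else below 0.01 N and linear speed of boardD above 0.35 m/s and horizontal distance between boardD_mid and magazine below 0.03 m) or (contact force between label_roll and anything else below 0.01 N and linear speed of label_roll above 0.35 m/s and horizontal distance between label_roll_mid and magazine below 0.03 m)).
It fails at once if a bystander (a tape roll) is moved by more than 30 mm (distance of any of tape, tape_b from where it was at the start of the episode above 0.03 m).
Of boardA, boardB, boardC, boardD only 2 to 4 are there at a start; the rules pass over those that are not, and their reading is None.
At some moment in a run one of boardA, boardB, boardC, boardD may be knocked a few centimetres aside while the robot is not near it.
It also fails if it takes over 210 s, if anything falls off the work surface, if the arm or the gripper's body presses on something with over 40 N, if the wrist force passes 120 N, or if a joint passes its speed limit or range.

ROBOT

A 6-joint arm with a two-finger parallel gripper is mounted at the origin on a cart in front of the work surface, level with it; the furniture and walls round the work are solid. World frame = base frame: x ahead of the robot, y to its left, z up, the work surface at z = 0. Lengths are in mm, angles in rad, forces in N, time in s.
With the tool pointing down it reaches from about 275 to 750 mm from the base axis. Payload 10.2 kg.
Tool frame: the origin (TCP) lies on the front face of the gripper's body, between the roots of the fingers; the fingertips stand 73 mm ahead of it and the grasp point (between the pads) lies 54 mm ahead of it; z points along the fingers, y is the line along which they close (so a half turn about z gives the same grasp; the last joint's range is limited). The gripper opens to 85 mm and grips with 20 to 120 N. Pads are 22 mm wide; open, the fingers measure 114 mm over their backs; the gripper's body (76 mm by 85 mm) begins 54 mm behind the grasp point. The pads swing forward as they close: fully open they stand 13 mm farther back than shut.
Start: joints at [1.024, 0.313, 1.498, -0, 1.331, -0.223], TCP at [167.053, 497.72, 303.894] pointing down, gripper open.
Joint ranges: [-2.94, 2.94], [-0.97, 2.17], [0.19, 2.56], [-1.23, 4.37], [0.02, 3.11], [-2.88, 2.88]. Speed limits (rad/s): [2.39, 2.39, 3.01, 3.14, 3.14, 3.14].

INTERFACE

Orientations are given as a unit quaternion [w, x, y, z].
In Python, from rig import * gives the robot as it stands.
- The arm moves only by the tool step_arm, never from a script. Its argument "plan" is a list of rows, each an object with "offset": the shift along the tool's x, y, z in cm, a list of three; "rot": the turn, a rotation vector about the tool's x, y, z in degrees, a list of three; "gripper": the finger opening in cm, from 0 to 8.54. In form: [{"offset": [x, y, z], "rot": [wx, wy, wz], "gripper": gripper}, ...]. A call has 1 to 12 rows; each row is the pose to reach, as a shift and turn from the pose commanded when the call began, along the tool's axes at that moment; what a row does not reach only later rows make up. A row lasts 1/10 s, in which the tool goes at most 50 mm and 8.59 degrees, less where a joint would pass 70% of its speed; a pose out of reach is approached as far as the arm can. A call with a gripper value outside its range is refused whole. The fingers move at their own pace and stop on an object; "squeeze" is the grip in N (left out, the last holds). Time passes only in rows, so rows that repeat a pose let the fingers close. It gives the time, the measured TCP pose, the force, the opening and the grip force at its end, in the units of the state.
- sense(): the state, without advancing time (a new reading comes with each control period).
- capture(name): name is "scene" or "top" or "wrist"; returns a dict with "color" (384x512x3 uint8, red, green, blue), "depth" (384x512 float32, mm along the optical axis (not along the pixel's ray), 0 where there is no reading), "vertical_fov" (degrees; the focal length in pixels is half the picture's height over the tangent of half this angle, whatever the lens; pixels are square), "cx", "cy" (the principal point, pixels), "rvec" (rotation vector, rad) and "tvec" (3), from world to camera coordinates, as OpenCV has them; the wrist camera has in their place "mount" (4x4, takes a point from camera to tool coordinates, whose origin is the TCP and whose axes are the flange's). Camera axes: x right, y down, z forward; pixel columns grow to the right and rows downward; lengths in mm; the calibration is good to about 2 mm. The wrist camera is an equidistant fisheye: a pixel r from the principal point sees the ray r / f radians off the axis. A picture is of the moment at which its call begins: read the wrist's pose just before it.
- finish_job(): hands the job in; it is judged then, once.
The state is a dict: "time_s": time; "joints": joint angles; "dq": joint speeds; "tau": joint torques, N m; "eef_pos": TCP position; "ee_rot": TCP orientation; "force": force on the tool from outside, world axes, zero at the start; "wrist_torque": the same for the moment, N m; "grip_width": opening from 0.0 (shut) to 1.0 (fully open); "grip_force": force on a finger pad.
Only numpy, scipy, OpenCV 4.12 (cv2) and the standard library are available. Lean on these libraries where they do the work, as an engineer would, in place of code of your own. Each camera call takes 0.05 s, during which the arm holds its last target. There are 200 camera calls.

## Working session

There is one attempt and no reset: what is moved stays moved. The work goes in short steps, Python scripts to look and compute and a tool call to move; the robot and the scene stay as the last step left them, time stands still between calls to the robot, and variables do not carry over. Pictures are saved under pics/ and viewed, at most 14 in all, crops included, and the job is handed in when it is done.

Besides the shell and the picture viewer there is one more tool, called after ">>>" as name(argument=value, ...) on one line, values as JSON. step_arm: Moves the arm, as the interface text tells. Its arguments: {"type":"object","properties":{"plan":{"type":"array"},"squeeze":{"type":"number"}},"required":["plan"]}

```bash
mkdir -p pics; cat > h.py <<'E'
import numpy as np, cv2
from rig import *
from scipy.spatial.transform import Rotation as R
def quatR(q): return R.from_quat([q[1],q[2],q[3],q[0]]).as_matrix()
def cap(n):
    c=capture(n); return c
def cloud(c):
    h,w=c['depth'].shape
    f=h/2/np.tan(np.radians(c['vertical_fov'])/2)
    v,u=np.mgrid[0:h,0:w].astype(float)
    d=c['depth'].astype(float)
    P=np.stack([(u-c['cx'])/f*d,(v-c['cy'])/f*d,d],-1)
    M=cv2.Rodrigues(np.array(c['rvec'],float))[0]
    W=(P-np.array(c['tvec'],float))@M
    W[d==0]=np.nan
    return W
E
python3 - <<'E'
from h import *
s=sense(); print(s)
for n in ('scene','top'):
    c=cap(n); W=cloud(c); np.savez(n+'0.npz',W=W,color=c['color'])
    print(n,c['vertical_fov'],c['cx'],c['cy'],-cv2.Rodrigues(np.array(c['rvec'],float))[0].T@c['tvec'])
    im=cv2.cvtColor(c['color'],cv2.COLOR_RGB2BGR)
    cv2.imwrite(f'pics/{n}0.png',cv2.resize(im,(800,600),interpolation=cv2.INTER_CUBIC))
E
```

```text
{'time_s': 0.0, 'joints': array([ 1.02361465e+00,  3.13449678e-01,  1.49844143e+00, -9.69798535e-06,
        1.33101666e+00, -2.23395506e-01]), 'dq': array([ 0.00019139, -0.00046189, -0.00021344,  0.00058437,  0.00035718,
        0.00020446]), 'tau': array([-1.46810344e-03, -4.12285995e+01, -2.59731030e+01, -3.57983390e-04,
        4.35374823e-03, -5.89443835e-05]), 'eef_pos': array([166.95333015, 497.56714019, 303.33354882]), 'ee_rot': array([-2.42763772e-04,  1.61185652e-01,  9.86923884e-01, -6.11122989e-04]), 'force': array([-0.07911801, -0.78558508, -0.18505927]), 'wrist_torque': array([-0.00116884, -0.02361004,  0.03130797]), 'grip_force': 0.0, 'grip_width': 0.9981248229661371}
scene 49.94778012661493 246.2124684819919 191.0039391549022 [   4.08292882  -45.79461266 1114.65621384]
top 56.84559889293458 256.9802338536646 191.87520883917148 [ 416.80806336  -30.15246491 1110.37813292]
```

View pics/top0.png

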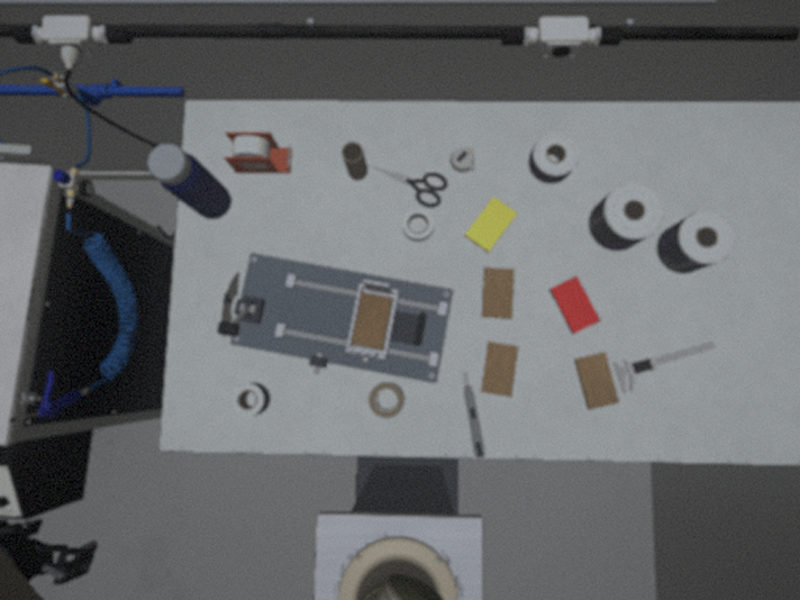

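View pics/scene0.png

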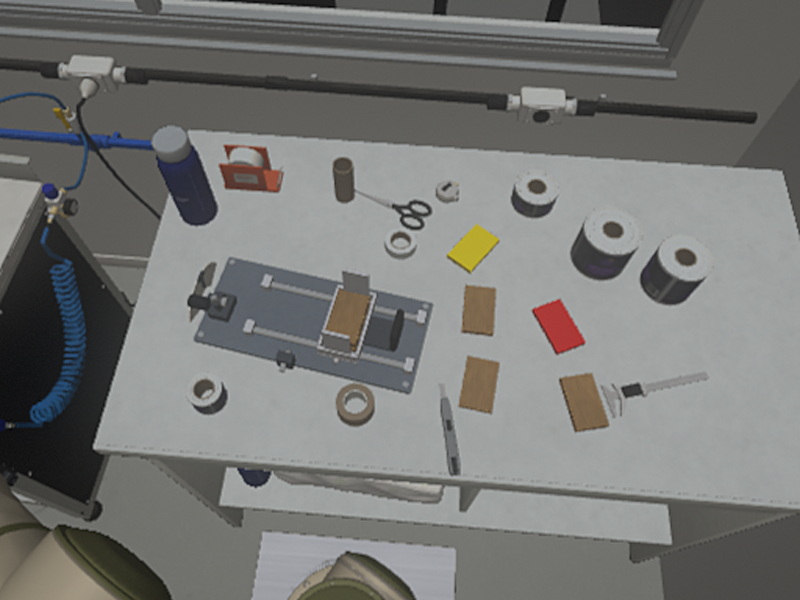

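The top view shows brown boards at (497,292), (500,369) and (597,380), the magazine at (373,320), the push plate at (408,327), the lever grip at (229,327) and the brown tape at (386,400). The roll candidates are (252,398) and (552,158). Next I'll measure them.

```bash
cat > m.py <<'E'
from h import *
z=np.load('top0.npz'); W=z['W']; col=z['color']; k=512/800
hsv=cv2.cvtColor(col,cv2.COLOR_RGB2HSV)
print('desk z',np.nanmedian(W[200:280,330:350,2]), W[100,180])
brown=((hsv[...,0]<22)&(hsv[...,1]>70)&(hsv[...,2]>50)).astype(np.uint8)
n,l,st,ce=cv2.connectedComponentsWithStats(brown)
for i in range(1,n):
    if st[i,4]<60: continue
    p=W[l==i]; p=p[~np.isnan(p[:,0])]
    if len(p)<30: continue
    zt=np.median(p[:,2]); q=p[abs(p[:,2]-zt)<6]
    r=cv2.minAreaRect(q[:,:2].astype(np.float32))
    print('brown px',ce[i]/k,st[i,4],'z',zt.round(1),'rect',np.round(r[0],1),np.round(r[1],1),round(r[2],1), 'hue',np.median(hsv[l==i],0))
for name,(u,v) in dict(rollL=(252,398),rollR=(552,158),rollR2=(630,215),clear=(418,226),tape=(386,400)).items():
    u0,v0=int(u*k),int(v*k); a=W[v0-28:v0+28,u0-28:u0+28].reshape(-1,3); a=a[~np.isnan(a[:,0])]
    hi=a[a[:,2]>10]; zt=np.percentile(hi[:,2],85); q=hi[abs(hi[:,2]-zt)<7]
    c,rad=cv2.minEnclosingCircle(q[:,:2].astype(np.float32)); print(name,'ztop',zt.round(1),np.round(c,1),round(rad,1),len(q))
E
python3 m.py
python3 - <<'E'
import cv2
for n,(x0,y0,x1,y1) in dict(top=(130,150,300,280)).items():
    im=cv2.imread(f'pics/{n}0.png'); k=800/512
    c=im[int(y0*k):int(y1*k),int(x0*k):int(x1*k)]; cv2.imwrite('pics/crop0.png',cv2.resize(c,(784,600),interpolation=cv2.INTER_CUBIC))
E
```

```text
desk z 0.6337658761759218 [865.36424483 259.58230098  10.82907458]
brown px [264.30989583 157.26996528] 360 z 28.9 rect [859.  295.9] [ 52.1 109. ] 0.5 hue [  5. 114. 103.]
brown px [497.46327191 292.24041335] 502 z 12.4 rect [ 584.  -187.4] [54.4 92.5] 85.8 hue [ 16.  84. 110.]
brown px [574.26815711 304.30768281] 506 z 12.8 rect [ 562.4 -338.9] [97.4 59.2] 26.0 hue [  0. 161. 157.]
brown px [371.30464771 320.21699915] 589 z 66.3 rect [519.1  58. ] [54.7 94. ] 79.9 hue [ 16.  88. 106.]
brown px [499.09809363 368.48153958] 518 z 8.6 rect [ 433.1 -191.2] [52.7 92.8] 81.1 hue [ 16.  84. 110.]
brown px [595.90296346 380.12477718] 561 z 14.5 rect [ 414.2 -377.1] [92.8 56.4] 14.0 hue [ 16.  83. 109.]
rollL ztop 51.0 [368.1 293.6] 31.4 268
rollR ztop 51.5 [ 861.2 -297.3] 46.5 564
rollR2 ztop 100.3 [ 731.  -427.2] 56.3 1041
clear ztop 24.4 [722.4 -24.8] 32.5 212
tape ztop 37.1 [409.9  12.6] 75.8 300
```

View pics/crop0.png

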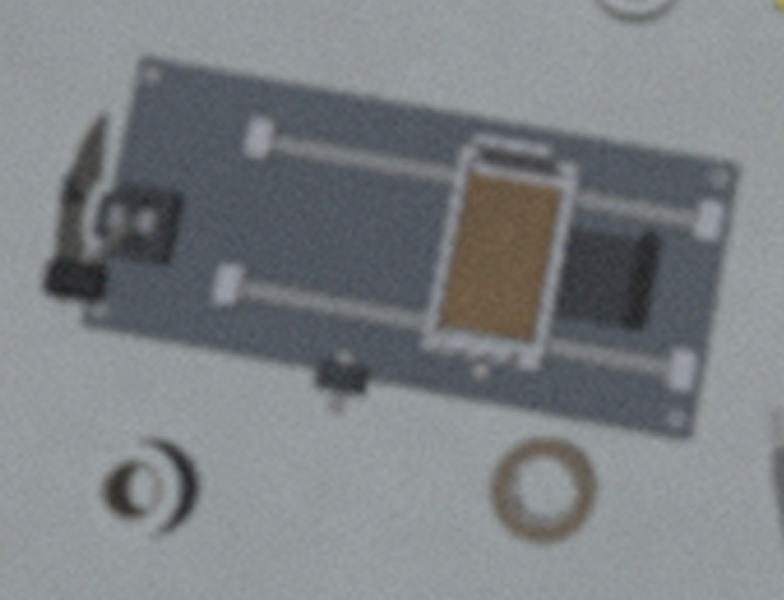

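The label roll is the left one, at (368,294) with its top at 51 mm. The crop shows the lever leaning towards the robot (grip at about (75,280)). There are three boards, about 12, 8 and 14 mm thick. I'll write a move helper and start with the nearest board.

```bash
cat > go.py <<'E'
# usage: go.py x y z yaw_deg  -> tool-frame shift (cm) and turn (deg) from here
import sys
from h import *
def rel(p,yaw,s=None):
    s=s or sense(); M=quatR(s['ee_rot']); a=np.radians(yaw)
    y=np.array([-np.sin(a),np.cos(a),0]); z=np.array([0,0,-1.]); T=np.stack([np.cross(y,z),y,z],1)
    d=M.T@(np.array(p)-s['eef_pos']); rv=np.degrees(R.from_matrix(M.T@T).as_rotvec())
    return d/10,rv,max(np.linalg.norm(d)/50,np.linalg.norm(rv)/8.59)
if __name__=='__main__':
    s=sense()
    print('t',round(s['time_s'],2),'pos',s['eef_pos'].round(1),'F',s['force'].round(1),'w',round(s['grip_width']*85.4,1),'q',s['joints'].round(2))
    a=list(map(float,sys.argv[1:]))
    for i in range(0,len(a),4):
        d,r,n=rel(a[i:i+3],a[i+3]); print('offset',d.round(2),'rot',r.round(1),'rows',round(n,1))
E
python3 go.py 350 150 230 -12 433 -191 200 -8.9
```

```text
t 0.1 pos [167.  497.6 303.4] F [-0.  -0.2 -0.4] w 85.1 q [ 1.02  0.31  1.5  -0.    1.33 -0.22]
offset [-28.41 -27.12   7.36] rot [-0.1 -0.  -6.6] rows 8.0
offset [-47.13 -56.8   10.39] rot [-0.1 -0.  -9.7] rows 14.9
```

>>> step_arm(plan=[{"offset": [-28.4,-27.1,7.4],"rot": [0,0,-6.6],"gripper": 7.4},{"offset": [-28.4,-27.1,7.4],"rot": [0,0,-6.6],"gripper": 7.4},{"offset": [-28.4,-27.1,7.4],"rot": [0,0,-6.6],"gripper": 7.4},{"offset": [-28.4,-27.1,7.4],"rot": [0,0,-6.6],"gripper": 7.4},{"offset": [-28.4,-27.1,7.4],"rot": [0,0,-6.6],"gripper": 7.4},{"offset": [-28.4,-27.1,7.4],"rot": [0,0,-6.6],"gripper": 7.4},{"offset": [-28.4,-27.1,7.4],"rot": [0,0,-6.6],"gripper": 7.4},{"offset": [-47.1,-56.8,10.4],"rot": [0,0,-9.7],"gripper": 7.4},{"offset": [-47.1,-56.8,10.4],"rot": [0,0,-9.7],"gripper": 7.4},{"offset": [-47.1,-56.8,10.4],"rot": [0,0,-9.7],"gripper": 7.4},{"offset": [-47.1,-56.8,10.4],"rot": [0,0,-9.7],"gripper": 7.4},{"offset": [-47.1,-56.8,10.4],"rot": [0,0,-9.7],"gripper": 7.4}])

```text
time_s: 1.3
eef_pos: [393.3, -48.6, 214.4]
ee_rot: [0.0, 0.077, 0.997, 0.0]
force: [1.0, 0.2, 0.7]
grip_width: 0.863
grip_force: 0.0
```

>>> step_arm(plan=[{"offset": [0,0,0],"rot": [0,0,0],"gripper": 7.4}])

```text
time_s: 1.4
eef_pos: [394.1, -51.1, 214.1]
ee_rot: [0.0, 0.08, 0.997, -0.0]
force: [0.1, -1.0, -0.3]
grip_width: 0.868
grip_force: 0.0
```

```bash
cat > fish.py <<'E'
from h import *
def wcloud():
    s=sense(); c=cap('wrist'); h,w=c['depth'].shape
    f=h/2/np.tan(np.radians(c['vertical_fov'])/2); v,u=np.mgrid[0:h,0:w].astype(float)
    dx,dy=u-c['cx'],v-c['cy']; r=np.hypot(dx,dy)+1e-9; th=r/f; d=c['depth'].astype(float)
    t=np.tan(th); P=np.stack([dx/r*t*d,dy/r*t*d,d],-1); P[(d==0)|(th>1.45)]=np.nan
    m=np.array(c['mount'],float); T=P@m[:3,:3].T+m[:3,3]
    return c,T@quatR(s['ee_rot']).T+s['eef_pos'],s
def boards(W,col,minn=200):
    hsv=cv2.cvtColor(col,cv2.COLOR_RGB2HSV)
    b=((hsv[...,0]>9)&(hsv[...,0]<22)&(hsv[...,1]>70)&(hsv[...,2]>40)).astype(np.uint8)
    n,l,st,ce=cv2.connectedComponentsWithStats(b); out=[]
    for i in range(1,n):
        p=W[l==i]; p=p[~np.isnan(p[:,0])]
        if len(p)<minn: continue
        zt=np.median(p[:,2]); q=p[abs(p[:,2]-zt)<5]
        (c,(a,bb),ang)=cv2.minAreaRect(q[:,:2].astype(np.float32))
        yaw=ang if a>bb else ang-90
        yaw=(yaw+90)%180-90
        print('brown px',ce[i].round(),'n',len(p),'z',zt.round(1),'c',np.round(c,1),'size',round(a,1),round(bb,1),'yaw',round(yaw,1))
E
python3 - <<'E'
from fish import *
c,W,s=wcloud(); print(s['eef_pos'],c['vertical_fov'],c['mount'])
boards(W,c['color'],400)
cv2.imwrite('pics/w1.png',c['color'][...,::-1])
c=cap('top'); boards(cloud(c),c['color'])
E
python3 go.py 433 -191 90 -8.9 433 -191 78 -8.9
```

```text
[394.14028886 -51.056213   214.11881243] 65.70646984690485 [[-5.91532204e-04 -9.58949463e-01 -2.83576407e-01  7.21326621e+01]
 [ 9.99999813e-01 -6.11550544e-04 -1.79352990e-05  1.08426819e+00]
 [-1.56222260e-04 -2.83576364e-01  9.58949645e-01 -7.09104955e+01]
 [ 0.00000000e+00  0.00000000e+00  0.00000000e+00  1.00000000e+00]]
brown px [134. 231.] n 3525 z 8.8 c [ 433.3 -191.2] size 60.5 100.3 yaw -8.2
brown px [ 21. 240.] n 2156 z 14.6 c [ 413.8 -377.6] size 99.3 61.3 yaw 13.9
brown px [377. 265.] n 434 z 65.5 c [480.2  53.3] size 47.3 9.9 yaw 31.9
brown px [318. 187.] n 497 z 12.5 c [ 584.5 -187.5] size 53.2 92.7 yaw -3.2
brown px [238. 205.] n 593 z 66.2 c [519.1  58. ] size 55.1 94.1 yaw -9.8
brown px [320. 235.] n 493 z 8.6 c [ 433.1 -190.8] size 52.5 92.3 yaw -7.7
brown px [381. 243.] n 554 z 14.7 c [ 414.3 -377.3] size 92.5 55.7 yaw 14.9
t 1.5 pos [393.1 -47.1 214.2] F [ 0.5  0.1 -0. ] w 74.0 q [-0.42  0.13  1.98  0.    1.03 -1.83]
offset [ -6.2  -13.59  12.41] rot [ 0.  -0.1 -0.1] rows 3.9
offset [ -6.21 -13.59  13.61] rot [ 0.  -0.1 -0.1] rows 4.0
```

View pics/w1.png

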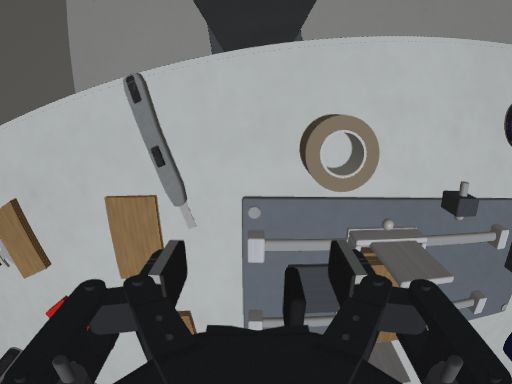

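The wrist view shows the board at (134,231) with a utility knife tip beside it at (190,220). I'll check the clearance to that tip before going down.

```bash
python3 - <<'E'
from fish import *
c,W,s=wcloud()
for u,v in ((192,224),(182,200),(160,150),(187,212)): print((u,v),W[v,u].round(1),c['color'][v,u])
E
python3 go.py 448 -193 90 -8.2 448 -193 76 -8.2
```

```text
(192, 224) [ 424.8 -119.9    1.5] [171 175 176]
(182, 200) [ 395.8 -122.4    7.9] [56 56 55]
(160, 150) [ 342.  -130.3   16.9] [103 105 105]
(187, 212) [ 4.114e+02 -1.225e+02  4.000e-01] [170 174 175]
t 1.55 pos [393.  -46.2 214.4] F [ 0.2 -0.7 -0.3] w 73.9 q [-0.42  0.13  1.98  0.    1.03 -1.83]
offset [ -7.71 -13.66  12.42] rot [ 0.  -0.  -0.7] rows 4.0
offset [ -7.71 -13.66  13.82] rot [ 0.  -0.  -0.7] rows 4.2
```

>>> step_arm(plan=[{"offset": [-6.2,-13.7,0],"rot": [0,0,-0.7],"gripper": 7.4},{"offset": [-6.2,-13.7,0],"rot": [0,0,-0.7],"gripper": 7.4},{"offset": [-6.2,-13.7,0],"rot": [0,0,-0.7],"gripper": 7.4},{"offset": [-6.2,-13.7,6],"rot": [0,0,-0.7],"gripper": 7.4},{"offset": [-6.2,-13.7,10],"rot": [0,0,-0.7],"gripper": 7.4},{"offset": [-6.2,-13.7,12.5],"rot": [0,0,-0.7],"gripper": 7.4},{"offset": [-6.2,-13.7,12.5],"rot": [0,0,-0.7],"gripper": 7.4},{"offset": [-6.2,-13.7,12.5],"rot": [0,0,-0.7],"gripper": 7.4},{"offset": [-6.2,-13.7,12.5],"rot": [0,0,-0.7],"gripper": 7.4}])

```text
time_s: 2.45
eef_pos: [434.4, -191.3, 91.4]
ee_rot: [0.001, 0.07, 0.998, -0.001]
force: [-0.3, 0.0, 0.3]
grip_width: 0.866
grip_force: 0.0
```

```bash
python3 go.py 433 -191 75 -8.2
```

```text
t 2.45 pos [ 434.4 -191.3   91.4] F [-0.3  0.   0.3] w 74.0 q [-0.66  0.5   1.87  0.    0.77 -2.09]
offset [0.14 0.01 1.64] rot [-0.1  0.2  0.1] rows 0.3
```

>>> step_arm(plan=[{"offset": [0.1,0,1.0],"rot": [0,0,0],"gripper": 7.2},{"offset": [0.1,0,1.5],"rot": [0,0,0],"gripper": 7.2},{"offset": [0.1,0,1.6],"rot": [0,0,0],"gripper": 7.2},{"offset": [0.1,0,1.7],"rot": [0,0,0],"gripper": 7.2},{"offset": [0.1,0,1.8],"rot": [0,0,0],"gripper": 7.2},{"offset": [0.1,0,1.9],"rot": [0,0,0],"gripper": 7.2},{"offset": [0.1,0,2.0],"rot": [0,0,0],"gripper": 7.2},{"offset": [0.1,0,2.0],"rot": [0,0,0],"gripper": 7.2}])

```text
time_s: 3.25
eef_pos: [432.4, -191.2, 69.5]
ee_rot: [-0.0, 0.071, 0.997, 0.0]
force: [-0.2, -0.4, -0.1]
grip_width: 0.842
grip_force: 0.0
```

>>> step_arm(plan=[{"offset": [0,0,0.1],"rot": [0,0,0],"gripper": 7.0},{"offset": [0,0,0.2],"rot": [0,0,0],"gripper": 7.0},{"offset": [0,0,0.3],"rot": [0,0,0],"gripper": 7.0},{"offset": [0,0,0.3],"rot": [0,0,0],"gripper": 7.0}])

```text
time_s: 3.65
eef_pos: [432.4, -191.2, 66.5]
ee_rot: [-0.0, 0.071, 0.997, 0.0]
force: [0.2, -0.2, 1.0]
grip_width: 0.82
grip_force: 0.0
```

>>> step_arm(plan=[{"offset": [0,0,0.1],"rot": [0,0,0],"gripper": 7.0},{"offset": [0,0,0.2],"rot": [0,0,0],"gripper": 7.0},{"offset": [0,0,0.2],"rot": [0,0,0],"gripper": 7.0}])

```text
time_s: 3.95
eef_pos: [432.5, -191.3, 64.9]
ee_rot: [0.0, 0.071, 0.997, -0.0]
force: [-1.8, 0.8, 6.0]
grip_width: 0.822
grip_force: 2.9
```

>>> step_arm(plan=[{"offset": [0,0,0.1],"rot": [0,0,0],"gripper": 7.0},{"offset": [0,0,0.2],"rot": [0,0,0],"gripper": 7.0},{"offset": [0,0,0.2],"rot": [0,0,0],"gripper": 7.0}])

```text
time_s: 4.25
eef_pos: [432.6, -191.3, 64.7]
ee_rot: [0.0, 0.071, 0.997, -0.0]
force: [-8.9, 5.8, 35.3]
grip_width: 0.82
grip_force: 17.5
```

>>> step_arm(plan=[{"offset": [0,0,-0.55],"rot": [0,0,0],"gripper": 7.0},{"offset": [0,0,-0.55],"rot": [0,0,0],"gripper": 5.5},{"offset": [0,0,-0.55],"rot": [0,0,0],"gripper": 5.5},{"offset": [0,0,-0.55],"rot": [0,0,0],"gripper": 5.5},{"offset": [0,0,-0.55],"rot": [0,0,0],"gripper": 5.5},{"offset": [0,0,-0.55],"rot": [0,0,0],"gripper": 5.5}], squeeze=30)

```text
time_s: 4.85
eef_pos: [432.8, -191.5, 68.9]
ee_rot: [0.0, 0.071, 0.997, -0.0]
force: [-3.1, 1.3, 15.5]
grip_width: 0.693
grip_force: 29.0
```

>>> step_arm(plan=[{"offset": [0,0,-2],"rot": [0,0,0],"gripper": 5.5},{"offset": [0,0,-5],"rot": [0,0,0],"gripper": 5.5},{"offset": [0,0,-9],"rot": [0,0,0],"gripper": 5.5},{"offset": [0,0,-14],"rot": [0,0,0],"gripper": 5.5},{"offset": [0,0,-14.5],"rot": [0,0,0],"gripper": 5.5},{"offset": [0,0,-14.5],"rot": [0,0,0],"gripper": 5.5}])

```text
time_s: 5.45
eef_pos: [432.6, -191.3, 213.5]
ee_rot: [0.001, 0.071, 0.997, -0.001]
force: [1.2, -0.3, -1.9]
grip_width: 0.688
grip_force: 34.8
```

```bash
python3 go.py 518.6 57.9 213 -9.9
```

```text
t 5.45 pos [ 432.6 -191.3  213.5] F [ 1.2 -0.3 -1.9] w 58.8 q [-0.66  0.3   1.77 -0.    1.07 -2.09]
offset [-4.98 25.89  0.03] rot [-0.1  0.1  1.8] rows 5.3
```

>>> step_arm(plan=[{"offset": [-1,4,0],"rot": [0,0,1.8],"gripper": 5.5},{"offset": [-1.8,8,0],"rot": [0,0,1.8],"gripper": 5.5},{"offset": [-2.5,12,0],"rot": [0,0,1.8],"gripper": 5.5},{"offset": [-3.2,16,0],"rot": [0,0,1.8],"gripper": 5.5},{"offset": [-4,20,0],"rot": [0,0,1.8],"gripper": 5.5},{"offset": [-4.7,24,0],"rot": [0,0,1.8],"gripper": 5.5},{"offset": [-5,25.9,0],"rot": [0,0,1.8],"gripper": 5.5},{"offset": [-5,25.9,0],"rot": [0,0,1.8],"gripper": 5.5},{"offset": [-5,25.9,0],"rot": [0,0,1.8],"gripper": 5.5},{"offset": [-5,25.9,0],"rot": [0,0,1.8],"gripper": 5.5},{"offset": [-5,25.9,0],"rot": [0,0,1.8],"gripper": 5.5}])

```text
time_s: 6.55
eef_pos: [518.5, 57.1, 212.7]
ee_rot: [-0.0, 0.087, 0.996, -0.0]
force: [-0.6, -0.5, -1.5]
grip_width: 0.693
grip_force: 34.8
```

```bash
python3 - <<'E'
from fish import *
c,W,s=wcloud(); cv2.imwrite('pics/w2.png',c['color'][...,::-1]); boards(W,c['color'],300)
E
python3 go.py 518.6 57.9 140 -9.9
```

```text
brown px [257. 233.] n 21485 z 152.5 c [517.7  58.7] size 60.7 97.8 yaw -9.8
brown px [ 71. 264.] n 2445 z 12.7 c [ 583.8 -187.6] size 61.3 99.6 yaw -2.5
t 6.6 pos [518.6  57.2 212.9] F [-1.  -0.8 -0.7] w 58.8 q [-0.11  0.4   1.63 -0.    1.11 -1.51]
offset [0.01 0.07 7.29] rot [-0.  -0.  -0.1] rows 1.5
```

View pics/w2.png

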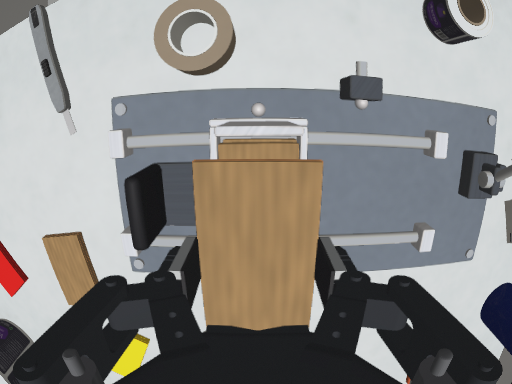

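The wrist view shows the board held level and square over the magazine, with its front edge at (258,160) inside the guides. Now lowering it.

>>> step_arm(plan=[{"offset": [0,0.05,3],"rot": [0,0,0],"gripper": 5.5},{"offset": [0,0.05,5.5],"rot": [0,0,0],"gripper": 5.5},{"offset": [0,0.05,6.8],"rot": [0,0,0],"gripper": 5.5},{"offset": [0,0.05,7.0],"rot": [0,0,0],"gripper": 5.5},{"offset": [0,0.05,7.2],"rot": [0,0,0],"gripper": 5.5},{"offset": [0,0.05,7.3],"rot": [0,0,0],"gripper": 5.5},{"offset": [0,0.05,7.4],"rot": [0,0,0],"gripper": 5.5},{"offset": [0,0.05,7.4],"rot": [0,0,0],"gripper": 5.5}])

```text
time_s: 7.4
eef_pos: [519.0, 58.5, 139.6]
ee_rot: [0.0, 0.087, 0.996, -0.0]
force: [-1.1, 0.5, -1.4]
grip_width: 0.69
grip_force: 34.8
```

>>> step_arm(plan=[{"offset": [0,0,0.1],"rot": [0,0,0],"gripper": 5.5},{"offset": [0,0,0.2],"rot": [0,0,0],"gripper": 5.5},{"offset": [0,0,0.3],"rot": [0,0,0],"gripper": 5.5},{"offset": [0,0,0.3],"rot": [0,0,0],"gripper": 5.5}])

```text
time_s: 7.8
eef_pos: [518.7, 58.6, 136.0]
ee_rot: [-0.0, 0.087, 0.996, -0.0]
force: [-0.2, 0.1, -0.9]
grip_width: 0.686
grip_force: 34.8
```

>>> step_arm(plan=[{"offset": [0,0,0.05],"rot": [0,0,0],"gripper": 5.5},{"offset": [0,0,0.1],"rot": [0,0,0],"gripper": 5.5},{"offset": [0,0,0.1],"rot": [0,0,0],"gripper": 5.5}])

```text
time_s: 8.1
eef_pos: [518.7, 58.5, 135.0]
ee_rot: [-0.0, 0.087, 0.996, -0.0]
force: [0.0, 0.3, -0.6]
grip_width: 0.689
grip_force: 34.8
```

>>> step_arm(plan=[{"offset": [0,0,0.05],"rot": [0,0,0],"gripper": 5.5},{"offset": [0,0,0.1],"rot": [0,0,0],"gripper": 5.5},{"offset": [0,0,0.1],"rot": [0,0,0],"gripper": 5.5}])

```text
time_s: 8.4
eef_pos: [518.8, 58.5, 134.5]
ee_rot: [0.0, 0.087, 0.996, -0.0]
force: [-2.1, -0.0, 5.4]
grip_width: 0.683
grip_force: 35.3
```

Contact at 5.4 N. Releasing and rising.

>>> step_arm(plan=[{"offset": [0,0,0],"rot": [0,0,0],"gripper": 6.4},{"offset": [0,0,0],"rot": [0,0,0],"gripper": 7.4},{"offset": [0,0,0],"rot": [0,0,0],"gripper": 7.4},{"offset": [0,0,0],"rot": [0,0,0],"gripper": 7.4},{"offset": [0,0,-1],"rot": [0,0,0],"gripper": 7.4},{"offset": [0,0,-3],"rot": [0,0,0],"gripper": 7.4},{"offset": [0,0,-6],"rot": [0,0,0],"gripper": 7.4},{"offset": [0,0,-8],"rot": [0,0,0],"gripper": 7.4},{"offset": [0,0,-8],"rot": [0,0,0],"gripper": 7.4}])

```text
time_s: 9.3
eef_pos: [519.7, 58.5, 217.3]
ee_rot: [0.003, 0.087, 0.996, -0.0]
force: [-0.2, 0.3, 0.1]
grip_width: 0.872
grip_force: 0.0
```

```bash
python3 - <<'E'
from fish import *
c,W,s=wcloud(); print('wrist'); boards(W,c['color'],300)
c=cap('top'); boards(cloud(c),c['color'])
E
python3 go.py 584 -187.6 200 -2.8
```

```text
wrist
brown px [257. 198.] n 9829 z 74.4 c [519.6  59.5] size 60.0 100.1 yaw -10.0
brown px [ 70. 258.] n 2187 z 12.8 c [ 580.6 -187.2] size 61.3 93.4 yaw -2.5
brown px [318. 187.] n 497 z 12.6 c [ 584.4 -187.4] size 53.2 92.3 yaw -2.8
brown px [381. 243.] n 552 z 14.5 c [ 413.9 -376.7] size 92.8 56.5 yaw 13.0
t 9.4 pos [518.7  58.6 214.2] F [-0.7 -0.6  0.5] w 73.9 q [-0.11  0.39  1.63 -0.    1.12 -1.51]
offset [-10.69 -23.12   1.43] rot [-0.   0.  -7.1] rows 5.1
```

Board 1 is placed well. Going for the second board.

>>> step_arm(plan=[{"offset": [-2,-4.5,0],"rot": [0,0,-7.1],"gripper": 7.4},{"offset": [-4,-9,0],"rot": [0,0,-7.1],"gripper": 7.4},{"offset": [-6.2,-13.5,0],"rot": [0,0,-7.1],"gripper": 7.4},{"offset": [-8.4,-18,0],"rot": [0,0,-7.1],"gripper": 7.4},{"offset": [-10.7,-23.1,1],"rot": [0,0,-7.1],"gripper": 7.4},{"offset": [-10.7,-23.1,5],"rot": [0,0,-7.1],"gripper": 7.4},{"offset": [-10.7,-23.1,9],"rot": [0,0,-7.1],"gripper": 7.4},{"offset": [-10.7,-23.1,11],"rot": [0,0,-7.1],"gripper": 7.4},{"offset": [-10.7,-23.1,11],"rot": [0,0,-7.1],"gripper": 7.4},{"offset": [-10.7,-23.1,11],"rot": [0,0,-7.1],"gripper": 7.4}])

```text
time_s: 10.4
eef_pos: [584.3, -187.5, 104.2]
ee_rot: [-0.0, 0.025, 1.0, 0.0]
force: [0.7, -0.4, -0.4]
grip_width: 0.868
grip_force: 0.0
```

```bash
python3 - <<'E'
from fish import *
c,W,s=wcloud(); print('wrist'); boards(W,c['color'],300)
E
python3 go.py 584.2 -187.5 70 -2.7
```

```text
wrist
brown px [13. 38.] n 2110 z 14.2 c [ 431.7 -352.1] size 30.9 62.8 yaw -0.3
brown px [254. 223.] n 14940 z 12.9 c [ 584.6 -188.5] size 59.7 100.5 yaw -2.7
t 10.45 pos [ 584.7 -187.6  105.1] F [-0.3  0.2 -0.5] w 73.8 q [-0.5   0.71  1.42 -0.    1.01 -2.02]
offset [0.05 0.01 3.51] rot [-0.   0.1 -0.1] rows 0.7
```

>>> step_arm(plan=[{"offset": [0,-0.05,2],"rot": [0,0,0],"gripper": 7.2},{"offset": [0,-0.05,3.3],"rot": [0,0,0],"gripper": 7.2},{"offset": [0,-0.05,3.5],"rot": [0,0,0],"gripper": 7.2},{"offset": [0,-0.05,3.5],"rot": [0,0,0],"gripper": 5.5},{"offset": [0,-0.05,3.5],"rot": [0,0,0],"gripper": 5.5},{"offset": [0,-0.05,3.5],"rot": [0,0,0],"gripper": 5.5},{"offset": [0,-0.05,3.5],"rot": [0,0,0],"gripper": 5.5},{"offset": [0,-0.05,3.5],"rot": [0,0,0],"gripper": 5.5}])

```text
time_s: 11.25
eef_pos: [584.4, -188.1, 69.7]
ee_rot: [0.0, 0.025, 1.0, -0.0]
force: [0.0, 0.8, 3.7]
grip_width: 0.694
grip_force: 34.0
```

>>> step_arm(plan=[{"offset": [0,0,-2],"rot": [0,0,0],"gripper": 5.5},{"offset": [0,0,-5],"rot": [0,0,0],"gripper": 5.5},{"offset": [0,0,-9],"rot": [0,0,0],"gripper": 5.5},{"offset": [0,0,-13],"rot": [0,0,0],"gripper": 5.5},{"offset": [0,0,-15],"rot": [0,0,0],"gripper": 5.5},{"offset": [0,0,-15],"rot": [0,0,0],"gripper": 5.5},{"offset": [0,0,-15],"rot": [0,0,0],"gripper": 5.5}])

```text
time_s: 11.95
eef_pos: [583.9, -187.8, 218.1]
ee_rot: [-0.001, 0.025, 1.0, 0.0]
force: [-0.1, -1.3, -1.4]
grip_width: 0.692
grip_force: 33.5
```

```bash
python3 go.py 519 58.5 219 -9.9
```

```text
t 11.95 pos [ 583.9 -187.8  218.1] F [-0.1 -1.3 -1.4] w 59.1 q [-0.5   0.58  1.33 -0.    1.24 -2.02]
offset [ 7.71 24.28 -0.07] rot [ 0.  -0.1  7. ] rows 5.1
```

>>> step_arm(plan=[{"offset": [1.2,4,0],"rot": [0,0,2],"gripper": 5.5},{"offset": [2.5,8,0],"rot": [0,0,4],"gripper": 5.5},{"offset": [3.8,12,0],"rot": [0,0,6],"gripper": 5.5},{"offset": [5.1,16,0],"rot": [0,0,7.1],"gripper": 5.5},{"offset": [6.4,20,0],"rot": [0,0,7.1],"gripper": 5.5},{"offset": [7.4,23.3,0],"rot": [0,0,7.1],"gripper": 5.5},{"offset": [7.7,24.3,0],"rot": [0,0,7.1],"gripper": 5.5},{"offset": [7.7,24.3,0],"rot": [0,0,7.1],"gripper": 5.5},{"offset": [7.7,24.3,0],"rot": [0,0,7.1],"gripper": 5.5},{"offset": [7.7,24.3,0],"rot": [0,0,7.1],"gripper": 5.5}])

```text
time_s: 12.95
eef_pos: [519.7, 57.3, 218.6]
ee_rot: [-0.0, 0.088, 0.996, -0.0]
force: [0.4, -0.5, -1.0]
grip_width: 0.694
grip_force: 33.5
```

```bash
python3 go.py 519 58.5 146 -9.9
```

```text
t 12.95 pos [519.7  57.3 218.6] F [ 0.4 -0.5 -1. ] w 59.3 q [-0.11  0.39  1.62 -0.    1.13 -1.51]
offset [0.09 0.11 7.26] rot [-0.  -0.  -0.1] rows 1.5
```

>>> step_arm(plan=[{"offset": [0.05,0.05,3],"rot": [0,0,0],"gripper": 5.5},{"offset": [0.05,0.05,5.5],"rot": [0,0,0],"gripper": 5.5},{"offset": [0.05,0.05,6.8],"rot": [0,0,0],"gripper": 5.5},{"offset": [0.05,0.05,7.1],"rot": [0,0,0],"gripper": 5.5},{"offset": [0.05,0.05,7.2],"rot": [0,0,0],"gripper": 5.5},{"offset": [0.05,0.05,7.3],"rot": [0,0,0],"gripper": 5.5},{"offset": [0.05,0.05,7.3],"rot": [0,0,0],"gripper": 5.5}])

```text
time_s: 13.65
eef_pos: [519.4, 59.1, 146.9]
ee_rot: [0.001, 0.087, 0.996, -0.0]
force: [-0.0, 0.9, -0.2]
grip_width: 0.691
grip_force: 33.5
```

>>> step_arm(plan=[{"offset": [0,0,0.05],"rot": [0,0,0],"gripper": 5.5},{"offset": [0,0,0.1],"rot": [0,0,0],"gripper": 5.5},{"offset": [0,0,0.15],"rot": [0,0,0],"gripper": 5.5},{"offset": [0,0,0.15],"rot": [0,0,0],"gripper": 5.5}])

```text
time_s: 14.05
eef_pos: [519.0, 59.2, 144.6]
ee_rot: [-0.0, 0.087, 0.996, 0.0]
force: [0.1, 0.2, -0.5]
grip_width: 0.696
grip_force: 33.5
```

>>> step_arm(plan=[{"offset": [0,0,0.05],"rot": [0,0,0],"gripper": 5.5},{"offset": [0,0,0.1],"rot": [0,0,0],"gripper": 5.5},{"offset": [0,0,0.1],"rot": [0,0,0],"gripper": 5.5}])

```text
time_s: 14.35
eef_pos: [519.0, 59.1, 143.5]
ee_rot: [-0.0, 0.087, 0.996, -0.0]
force: [0.1, -0.6, -1.5]
grip_width: 0.694
grip_force: 33.5
```

>>> step_arm(plan=[{"offset": [0,0,0.05],"rot": [0,0,0],"gripper": 5.5},{"offset": [0,0,0.08],"rot": [0,0,0],"gripper": 5.5},{"offset": [0,0,0.08],"rot": [0,0,0],"gripper": 5.5}])

```text
time_s: 14.65
eef_pos: [519.0, 59.2, 143.1]
ee_rot: [0.0, 0.087, 0.996, 0.0]
force: [-3.1, 0.2, 4.2]
grip_width: 0.691
grip_force: 34.0
```

Contact as predicted. Releasing.

>>> step_arm(plan=[{"offset": [0,0,0],"rot": [0,0,0],"gripper": 6.4},{"offset": [0,0,0],"rot": [0,0,0],"gripper": 7.4},{"offset": [0,0,0],"rot": [0,0,0],"gripper": 7.4},{"offset": [0,0,0],"rot": [0,0,0],"gripper": 7.4},{"offset": [0,0,-1],"rot": [0,0,0],"gripper": 7.4},{"offset": [0,0,-3],"rot": [0,0,0],"gripper": 7.4},{"offset": [0,0,-6],"rot": [0,0,0],"gripper": 7.4},{"offset": [0,0,-7.5],"rot": [0,0,0],"gripper": 7.4},{"offset": [0,0,-7.5],"rot": [0,0,0],"gripper": 7.4}])

```text
time_s: 15.55
eef_pos: [519.8, 59.1, 220.4]
ee_rot: [0.002, 0.087, 0.996, -0.0]
force: [0.5, -0.5, -0.3]
grip_width: 0.865
grip_force: 0.0
```

```bash
python3 - <<'E'
from fish import *
c,W,s=wcloud(); print('wrist'); boards(W,c['color'],300)
c=cap('top'); boards(cloud(c),c['color'])
E
python3 go.py 414 -377.1 217 13.8
```

```text
wrist
brown px [257. 200.] n 10614 z 86.4 c [519.4  60. ] size 59.6 100.0 yaw -10.1
brown px [381. 243.] n 555 z 14.7 c [ 414.1 -377.4] size 91.7 56.2 yaw 13.9
t 15.65 pos [518.8  59.2 217.6] F [-0.  -0.7  0.6] w 74.0 q [-0.11  0.39  1.63 -0.    1.12 -1.51]
offset [  2.78 -44.78   0.06] rot [  0.   -0.  -23.8] rows 9.0
```

>>> step_arm(plan=[{"offset": [0.2,-4.5,0],"rot": [0,0,-3],"gripper": 7.4},{"offset": [0.5,-9,0],"rot": [0,0,-6],"gripper": 7.4},{"offset": [0.8,-13.5,0],"rot": [0,0,-9],"gripper": 7.4},{"offset": [1.1,-18,0],"rot": [0,0,-12],"gripper": 7.4},{"offset": [1.4,-22.5,0],"rot": [0,0,-15],"gripper": 7.4},{"offset": [1.7,-27,0],"rot": [0,0,-18],"gripper": 7.4},{"offset": [2,-31.5,0],"rot": [0,0,-21],"gripper": 7.4},{"offset": [2.3,-36,0],"rot": [0,0,-23.8],"gripper": 7.4},{"offset": [2.5,-40.5,0],"rot": [0,0,-23.8],"gripper": 7.4},{"offset": [2.8,-44.8,0],"rot": [0,0,-23.8],"gripper": 7.4},{"offset": [2.8,-44.8,0],"rot": [0,0,-23.8],"gripper": 7.4},{"offset": [2.8,-44.8,0],"rot": [0,0,-23.8],"gripper": 7.4}])

```text
time_s: 16.85
eef_pos: [413.4, -377.4, 216.4]
ee_rot: [-0.001, -0.12, 0.993, 0.001]
force: [0.1, 0.9, -0.1]
grip_width: 0.865
grip_force: 0.0
```

```bash
python3 - <<'E'
from fish import *
c,W,s=wcloud(); print('wrist'); boards(W,c['color'],300); np.savez('w3.npz',W=W)
cv2.imwrite('pics/w3.png',c['color'][...,::-1])
E
python3 go.py 414 -377.1 105 13.8
```

```text
wrist
brown px [254. 183.] n 6244 z 15.0 c [ 413.9 -379.2] size 99.6 59.5 yaw 14.0
brown px [504. 345.] n 559 z 72.2 c [538.7  25.4] size 5.9 43.2 yaw -11.8
t 16.9 pos [ 413.9 -376.6  216.7] F [0.2 0.7 0.8] w 74.1 q [-0.95  0.47  1.51  0.    1.17 -2.76]
offset [-1.000e-02 -8.000e-02  1.117e+01] rot [ 0.1 -0.   0. ] rows 2.2
```

View pics/w3.png

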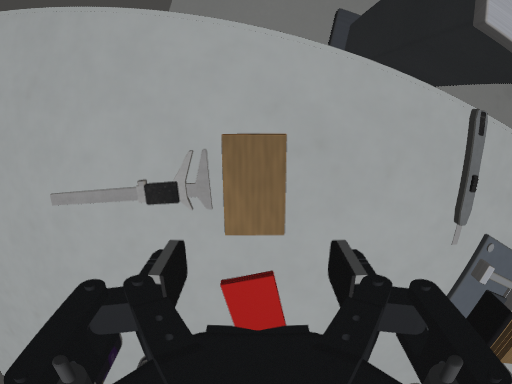

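The board is at (254,185), and the caliper jaws at (210,180) are about 9 mm from its edge. I'll check how high the jaws stand, since the fingers could close above them.

```bash
python3 - <<'E'
from h import *
W=np.load('w3.npz')['W']
print(W[150:210:6,208].round(1)); print('max z',np.nanmax(W[145:214,185:215,2]),np.nanpercentile(W[145:214,185:215,2],[50,90,98])); print('edge',W[180,218:226].round(1))
print('desk near',np.nanmedian(W[120:128,150:200,2]))
E
```

```text
[[ 392.1 -430.5    0.7]
 [ 397.9 -429.2    1.2]
 [ 403.8 -428.     0.8]
 [ 409.7 -426.8    1.1]
 [ 415.4 -425.5    1.9]
 [ 420.8 -424.     4.3]
 [ 426.6 -422.8    4.9]
 [ 432.9 -421.6    4. ]
 [ 439.2 -420.5    3.8]
 [ 444.9 -419.1    5.3]]
max z 8.572998273944307 [2.0234529  5.52206309 7.45101774]
edge [[ 4.192e+02 -4.145e+02  1.300e+00]
 [ 4.188e+02 -4.135e+02  1.900e+00]
 [ 4.190e+02 -4.126e+02  3.000e-01]
 [ 4.185e+02 -4.116e+02  1.300e+00]
 [ 4.184e+02 -4.106e+02  9.000e-01]
 [ 4.145e+02 -4.089e+02  1.480e+01]
 [ 4.140e+02 -4.079e+02  1.600e+01]
 [ 4.140e+02 -4.070e+02  1.530e+01]]
desk near 0.943503693271083
```

Caliper is about 5 mm high and the board is 14 mm thick. I'll grip at TCP z = 75, which leaves the tips about 6 mm up.

>>> step_arm(plan=[{"offset": [0,-0.15,4],"rot": [0,0,0],"gripper": 7.2},{"offset": [0,-0.15,8],"rot": [0,0,0],"gripper": 7.2},{"offset": [0,-0.15,12],"rot": [0,0,0],"gripper": 7.2},{"offset": [0,-0.15,13.5],"rot": [0,0,0],"gripper": 7.2},{"offset": [0,-0.15,14.15],"rot": [0,0,0],"gripper": 7.2},{"offset": [0,-0.15,14.15],"rot": [0,0,0],"gripper": 7.2},{"offset": [0,-0.15,14.15],"rot": [0,0,0],"gripper": 5.5},{"offset": [0,-0.15,14.15],"rot": [0,0,0],"gripper": 5.5},{"offset": [0,-0.15,14.15],"rot": [0,0,0],"gripper": 5.5},{"offset": [0,-0.15,14.15],"rot": [0,0,0],"gripper": 5.5},{"offset": [0,-0.15,14.15],"rot": [0,0,0],"gripper": 5.5},{"offset": [0,-0.15,14.15],"rot": [0,0,0],"gripper": 5.5}])

```text
time_s: 18.1
eef_pos: [414.9, -379.0, 77.7]
ee_rot: [0.001, -0.121, 0.993, -0.001]
force: [1.4, 3.1, 6.7]
grip_width: 0.686
grip_force: 33.1
```

>>> step_arm(plan=[{"offset": [0,0,-2],"rot": [0,0,0],"gripper": 5.5},{"offset": [0,0,-5],"rot": [0,0,0],"gripper": 5.5},{"offset": [0,0,-9],"rot": [0,0,0],"gripper": 5.5},{"offset": [0,0,-13],"rot": [0,0,0],"gripper": 5.5},{"offset": [0,0,-16],"rot": [0,0,0],"gripper": 5.5},{"offset": [0,0,-16],"rot": [0,0,0],"gripper": 5.5},{"offset": [0,0,-16],"rot": [0,0,0],"gripper": 5.5}])

```text
time_s: 18.8
eef_pos: [414.3, -378.6, 236.6]
ee_rot: [0.0, -0.121, 0.993, -0.0]
force: [-0.4, 0.1, -0.6]
grip_width: 0.685
grip_force: 32.7
```

```bash
python3 - <<'E'
from fish import *
c,W,s=wcloud(); print('wrist'); boards(W,c['color'],300)
E
python3 go.py 519 59 235 -10
```

```text
wrist
brown px [257. 236.] n 20177 z 173.7 c [ 413.4 -378. ] size 101.0 59.9 yaw 14.0
brown px [501. 334.] n 963 z 72.6 c [533.8  26.9] size 6.1 62.1 yaw -10.1
t 18.85 pos [ 414.1 -378.4  235.6] F [-0.7  0.2 -1. ] w 59.0 q [-0.95  0.45  1.48 -0.    1.21 -2.76]
offset [-20.65  39.96   0.09] rot [ 0.1 -0.  23.8] rows 9.0
```

>>> step_arm(plan=[{"offset": [-2,4,0],"rot": [0,0,3],"gripper": 5.5},{"offset": [-4,8,0],"rot": [0,0,6],"gripper": 5.5},{"offset": [-6.2,12,0],"rot": [0,0,9],"gripper": 5.5},{"offset": [-8.3,16,0],"rot": [0,0,12],"gripper": 5.5},{"offset": [-10.3,20,0],"rot": [0,0,15],"gripper": 5.5},{"offset": [-12.4,24,0],"rot": [0,0,18],"gripper": 5.5},{"offset": [-14.5,28,0],"rot": [0,0,21],"gripper": 5.5},{"offset": [-16.5,32,0],"rot": [0,0,23.8],"gripper": 5.5},{"offset": [-18.6,36,0],"rot": [0,0,23.8],"gripper": 5.5},{"offset": [-20.2,39,0],"rot": [0,0,23.8],"gripper": 5.5},{"offset": [-20.6,39.9,0],"rot": [0,0,23.8],"gripper": 5.5},{"offset": [-20.6,39.9,0],"rot": [0,0,23.8],"gripper": 5.5}])

```text
time_s: 20.05
eef_pos: [518.5, 58.8, 235.2]
ee_rot: [-0.001, 0.086, 0.996, -0.0]
force: [-0.3, -0.8, -0.8]
grip_width: 0.689
grip_force: 32.8
```

>>> step_arm(plan=[{"offset": [0,0,1],"rot": [0,0,0],"gripper": 5.5},{"offset": [0,0,1],"rot": [0,0,0],"gripper": 5.5},{"offset": [0,0,1],"rot": [0,0,0],"gripper": 5.5}])

```text
time_s: 20.35
eef_pos: [518.7, 56.9, 225.8]
ee_rot: [-0.001, 0.088, 0.996, -0.0]
force: [0.6, 0.2, -0.6]
grip_width: 0.69
grip_force: 32.8
```

```bash
python3 - <<'E'
from fish import *
c,W,s=wcloud(); print('wrist'); boards(W,c['color'],300)
p=W[200:260,215:300].reshape(-1,3); p=p[np.isfinite(p[:,0])]; p=p[abs(p[:,2]-np.median(p[:,2]))<5]
A=np.c_[p[:,:2]-p[:,:2].mean(0),np.ones(len(p))]; print('tilt',np.linalg.lstsq(A,p[:,2],rcond=None)[0])
E
python3 go.py 519 59 165 -10
```

```text
wrist
brown px [257. 231.] n 21490 z 162.9 c [517.4  58.3] size 60.1 100.5 yaw -9.8
tilt [-3.95042043e-03  3.08606713e-03  1.62984714e+02]
t 20.4 pos [518.8  57.1 226.1] F [ 0.1  0.2 -1.4] w 58.8 q [-0.12  0.38  1.62 -0.    1.14 -1.51]
offset [0.01 0.19 6.11] rot [-0. -0. -0.] rows 1.2
```

>>> step_arm(plan=[{"offset": [-0.1,0.1,3],"rot": [0,0,0],"gripper": 5.5},{"offset": [-0.1,0.1,5],"rot": [0,0,0],"gripper": 5.5},{"offset": [-0.1,0.1,5.7],"rot": [0,0,0],"gripper": 5.5},{"offset": [-0.1,0.1,5.9],"rot": [0,0,0],"gripper": 5.5},{"offset": [-0.1,0.1,6.0],"rot": [0,0,0],"gripper": 5.5},{"offset": [-0.1,0.1,6.0],"rot": [0,0,0],"gripper": 5.5}])

```text
time_s: 21.0
eef_pos: [520.4, 58.7, 167.1]
ee_rot: [0.001, 0.087, 0.996, -0.0]
force: [0.1, -0.7, -1.3]
grip_width: 0.688
grip_force: 32.8
```

>>> step_arm(plan=[{"offset": [0,0,0.05],"rot": [0,0,0],"gripper": 5.5},{"offset": [0,0,0.1],"rot": [0,0,0],"gripper": 5.5},{"offset": [0,0,0.1],"rot": [0,0,0],"gripper": 5.5}])

```text
time_s: 21.3
eef_pos: [520.1, 58.8, 165.5]
ee_rot: [0.0, 0.087, 0.996, -0.0]
force: [-0.2, 0.3, -1.6]
grip_width: 0.69
grip_force: 32.8
```

>>> step_arm(plan=[{"offset": [0,0,0.05],"rot": [0,0,0],"gripper": 5.5},{"offset": [0,0,0.1],"rot": [0,0,0],"gripper": 5.5},{"offset": [0,0,0.1],"rot": [0,0,0],"gripper": 5.5}])

```text
time_s: 21.6
eef_pos: [520.0, 58.8, 164.2]
ee_rot: [-0.0, 0.087, 0.996, -0.0]
force: [0.0, -0.8, -1.3]
grip_width: 0.687
grip_force: 32.8
```

>>> step_arm(plan=[{"offset": [0,0,0.05],"rot": [0,0,0],"gripper": 5.5},{"offset": [0,0,0.1],"rot": [0,0,0],"gripper": 5.5},{"offset": [0,0,0.1],"rot": [0,0,0],"gripper": 5.5}])

```text
time_s: 21.9
eef_pos: [520.0, 58.8, 163.3]
ee_rot: [-0.0, 0.087, 0.996, -0.0]
force: [-0.4, -0.5, -0.3]
grip_width: 0.687
grip_force: 32.8
```

>>> step_arm(plan=[{"offset": [0,0,0.03],"rot": [0,0,0],"gripper": 5.5},{"offset": [0,0,0.05],"rot": [0,0,0],"gripper": 5.5},{"offset": [0,0,0.05],"rot": [0,0,0],"gripper": 5.5}])

```text
time_s: 22.2
eef_pos: [520.1, 58.8, 163.2]
ee_rot: [0.0, 0.087, 0.996, -0.0]
force: [-2.0, -0.3, 4.7]
grip_width: 0.686
grip_force: 33.4
```

>>> step_arm(plan=[{"offset": [0,0,0],"rot": [0,0,0],"gripper": 6.4},{"offset": [0,0,0],"rot": [0,0,0],"gripper": 7.4},{"offset": [0,0,0],"rot": [0,0,0],"gripper": 7.6},{"offset": [0,0,0],"rot": [0,0,0],"gripper": 7.6},{"offset": [0,0,-1],"rot": [0,0,0],"gripper": 7.6},{"offset": [0,0,-3],"rot": [0,0,0],"gripper": 7.6},{"offset": [0,0,-6],"rot": [0,0,0],"gripper": 7.6},{"offset": [0,0,-7.5],"rot": [0,0,0],"gripper": 7.6},{"offset": [0,0,-7.5],"rot": [0,0,0],"gripper": 7.6}])

```text
time_s: 23.1
eef_pos: [520.7, 58.8, 240.4]
ee_rot: [0.002, 0.087, 0.996, -0.0]
force: [0.8, -0.4, 0.7]
grip_width: 0.897
grip_force: 0.0
```

```bash
python3 - <<'E'
from fish import *
c,W,s=wcloud(); print('wrist'); boards(W,c['color'],300)
c=cap('top'); W=cloud(c); boards(W,c['color'])
k=.64;u0,v0=int(252*k),int(398*k); a=W[v0-28:v0+28,u0-28:u0+28].reshape(-1,3); q=a[(a[:,2]>45)&(a[:,2]<60)]
print(np.round(cv2.minEnclosingCircle(q[:,:2].astype(np.float32)),1) if 0 else cv2.minEnclosingCircle(q[:,:2].astype(np.float32)),len(q))
# lever/index zone
y=np.array([.175,.985])
E
python3 go.py 368.1 293.6 235 -10
```

```text
wrist
brown px [257. 196.] n 10162 z 100.4 c [518.9  60.1] size 59.6 99.9 yaw -9.8
((368.0212707519531, 293.4168701171875), 31.670454025268555) 263
t 23.2 pos [519.8  58.8 237.6] F [ 0.1 -0.6  0.1] w 76.1 q [-0.11  0.37  1.6  -0.    1.17 -1.51]
offset [19.   20.5   0.26] rot [-0. -0.  0.] rows 5.6
```

>>> step_arm(plan=[{"offset": [3,3.3,0],"rot": [0,0,0],"gripper": 8.2},{"offset": [6,6.6,0],"rot": [0,0,0],"gripper": 8.2},{"offset": [9,9.9,0],"rot": [0,0,0],"gripper": 8.2},{"offset": [12,13.2,0],"rot": [0,0,0],"gripper": 8.2},{"offset": [15,16.4,0],"rot": [0,0,0],"gripper": 8.2},{"offset": [18,19.6,0],"rot": [0,0,0],"gripper": 8.2},{"offset": [19,20.5,0],"rot": [0,0,0],"gripper": 8.2},{"offset": [19,20.5,0],"rot": [0,0,0],"gripper": 8.2},{"offset": [19,20.5,4],"rot": [0,0,0],"gripper": 8.2},{"offset": [19,20.5,8],"rot": [0,0,0],"gripper": 8.2},{"offset": [19,20.5,8],"rot": [0,0,0],"gripper": 8.2},{"offset": [19,20.5,8],"rot": [0,0,0],"gripper": 8.2}])

```text
time_s: 24.4
eef_pos: [369.1, 292.9, 158.3]
ee_rot: [-0.0, 0.087, 0.996, -0.0]
force: [0.4, -0.5, 0.2]
grip_width: 0.959
grip_force: 0.0
```

```bash
python3 - <<'E'
from fish import *
c,W,s=wcloud(); cv2.imwrite('pics/w4.png',c['color'][...,::-1])
q=W[(abs(W[...,2]-50)<5)&(np.hypot(W[...,0]-368,W[...,1]-294)<50)]
print(len(q),cv2.minEnclosingCircle(q[:,:2].astype(np.float32)),np.median(q[:,2]))
np.savez('w4.npz',W=W)
E
python3 go.py 368 293.5 81 -10
```

```text
5093 ((366.65606689453125, 293.0226135253906), 31.654998779296875) 49.6877585889339
t 24.45 pos [369.4 293.2 159.2] F [-0.1  1.1 -0.5] w 82.2 q [ 0.42  0.37  1.83 -0.    0.93 -0.97]
offset [ 0.16 -0.01  7.82] rot [ 0.   0.1 -0. ] rows 1.6
```

View pics/w4.png

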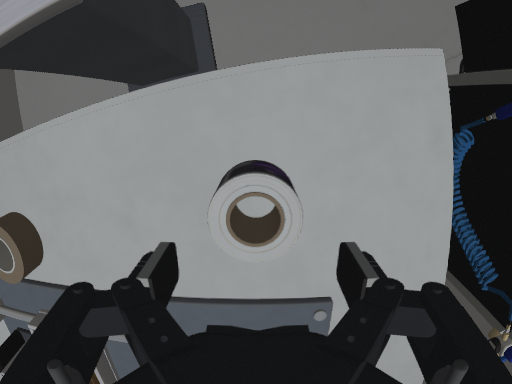

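The view shows the printed roll with its brown core at (255,218), centred between the fingers. Lowering and gripping.

>>> step_arm(plan=[{"offset": [0.2,0,3],"rot": [0,0,0],"gripper": 8.2},{"offset": [0.2,0,6],"rot": [0,0,0],"gripper": 8.2},{"offset": [0.2,0,7.8],"rot": [0,0,0],"gripper": 8.2},{"offset": [0.2,0,7.8],"rot": [0,0,0],"gripper": 8.2},{"offset": [0.2,0,7.8],"rot": [0,0,0],"gripper": 8.2},{"offset": [0.2,0,7.8],"rot": [0,0,0],"gripper": 5.8},{"offset": [0.2,0,7.8],"rot": [0,0,0],"gripper": 5.8},{"offset": [0.2,0,7.8],"rot": [0,0,0],"gripper": 5.8},{"offset": [0.2,0,7.8],"rot": [0,0,0],"gripper": 5.8},{"offset": [0.2,0,7.8],"rot": [0,0,0],"gripper": 5.8},{"offset": [0.2,0,7.8],"rot": [0,0,0],"gripper": 5.8}])

```text
time_s: 25.55
eef_pos: [367.1, 294.2, 81.4]
ee_rot: [0.001, 0.087, 0.996, 0.001]
force: [-1.1, -1.6, 9.3]
grip_width: 0.717
grip_force: 31.3
```

>>> step_arm(plan=[{"offset": [0,0,-2],"rot": [0,0,0],"gripper": 5.8},{"offset": [0,0,-5],"rot": [0,0,0],"gripper": 5.8},{"offset": [0,0,-9],"rot": [0,0,0],"gripper": 5.8},{"offset": [0,0,-13],"rot": [0,0,0],"gripper": 5.8},{"offset": [0,0,-16],"rot": [0,0,0],"gripper": 5.8},{"offset": [0,0,-16.5],"rot": [0,0,0],"gripper": 5.8},{"offset": [0,0,-16.5],"rot": [0,0,0],"gripper": 5.8},{"offset": [0,0,-16.5],"rot": [0,0,0],"gripper": 5.8}])

```text
time_s: 26.35
eef_pos: [365.9, 293.6, 243.6]
ee_rot: [-0.001, 0.087, 0.996, -0.001]
force: [0.5, -0.4, -1.8]
grip_width: 0.715
grip_force: 34.0
```

```bash
python3 go.py 518.9 59.5 245 -10
```

```text
t 26.35 pos [365.9 293.6 243.6] F [ 0.5 -0.4 -1.8] w 61.1 q [ 0.43  0.25  1.75 -0.    1.15 -0.97]
offset [-19.12 -20.41  -0.15] rot [-0.1 -0.1  0. ] rows 5.6
```

>>> step_arm(plan=[{"offset": [-3,-3.2,0],"rot": [0,0,0],"gripper": 5.8},{"offset": [-6,-6.4,0],"rot": [0,0,0],"gripper": 5.8},{"offset": [-9,-9.6,0],"rot": [0,0,0],"gripper": 5.8},{"offset": [-12,-12.8,0],"rot": [0,0,0],"gripper": 5.8},{"offset": [-15,-16,0],"rot": [0,0,0],"gripper": 5.8},{"offset": [-18,-19.2,0],"rot": [0,0,0],"gripper": 5.8},{"offset": [-19.1,-20.4,0],"rot": [0,0,0],"gripper": 5.8},{"offset": [-19.1,-20.4,0],"rot": [0,0,0],"gripper": 5.8},{"offset": [-19.1,-20.4,0],"rot": [0,0,0],"gripper": 5.8},{"offset": [-19.1,-20.4,0],"rot": [0,0,0],"gripper": 5.8}])

```text
time_s: 27.35
eef_pos: [518.5, 61.2, 244.4]
ee_rot: [-0.001, 0.086, 0.996, 0.0]
force: [-0.8, -1.0, -1.6]
grip_width: 0.717
grip_force: 34.0
```

```bash
python3 - <<'E'
from fish import *
c,W,s=wcloud(); print(s['eef_pos'])
zt=s['eef_pos'][2]-81.4+50
q=W[(abs(W[...,2]-zt)<6)&(np.hypot(W[...,0]-519,W[...,1]-59)<45)]
A=np.c_[q[:,:2]-q[:,:2].mean(0),np.ones(len(q))]; print(zt,np.linalg.lstsq(A,q[:,2],rcond=None)[0])
r=R.from_euler('z',10,degrees=True).as_matrix(); qq=(q-[519,59,0])@r.T
print(len(q),np.percentile(qq[:,:2],[1,99],axis=0).round(1)); boards(W,c['color'],300)
cv2.imwrite('pics/w5.png',c['color'][...,::-1])
E
python3 go.py 519 59.5 190 -10
```

```text
[518.47681235  61.17890402 244.38193845]
212.98193845036207 [-1.87552167e-03  8.41038877e-04  2.12406276e+02]
11231 [[-32.3 -31.6]
 [ 18.4  37.1]]
brown px [254. 165.] n 4378 z 100.3 c [492.7  64.7] size 59.6 47.3 yaw 80.4
t 27.4 pos [518.6  61.2 244.6] F [-0.4  0.4 -1.2] w 61.2 q [-0.11  0.36  1.59  0.    1.19 -1.51]
offset [-0.07 -0.16  5.46] rot [ 0.  -0.   0.1] rows 1.1
```

View pics/w5.png

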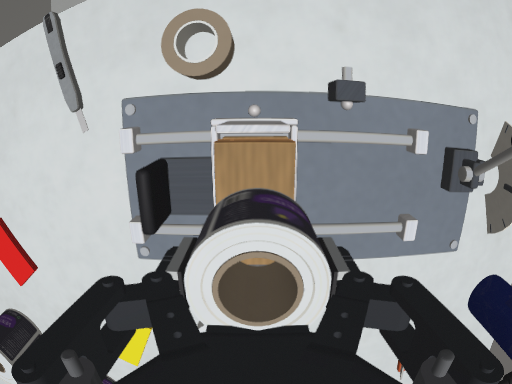

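The roll is level over the magazine, with its rim centred at (257,285). Lowering it.

>>> step_arm(plan=[{"offset": [-0.05,-0.15,2.5],"rot": [0,0,0],"gripper": 5.8},{"offset": [-0.05,-0.15,4.5],"rot": [0,0,0],"gripper": 5.8},{"offset": [-0.05,-0.15,5.5],"rot": [0,0,0],"gripper": 5.8},{"offset": [-0.05,-0.15,5.8],"rot": [0,0,0],"gripper": 5.8},{"offset": [-0.05,-0.15,5.9],"rot": [0,0,0],"gripper": 5.8},{"offset": [-0.05,-0.15,5.9],"rot": [0,0,0],"gripper": 5.8}])

```text
time_s: 28.0
eef_pos: [519.7, 58.5, 186.6]
ee_rot: [0.001, 0.087, 0.996, -0.0]
force: [0.6, -0.3, -1.9]
grip_width: 0.715
grip_force: 34.0
```

>>> step_arm(plan=[{"offset": [0,0,0.05],"rot": [0,0,0],"gripper": 5.8},{"offset": [0,0,0.1],"rot": [0,0,0],"gripper": 5.8},{"offset": [0,0,0.1],"rot": [0,0,0],"gripper": 5.8}])

```text
time_s: 28.3
eef_pos: [519.5, 58.4, 185.0]
ee_rot: [0.0, 0.087, 0.996, -0.0]
force: [0.2, 0.2, -1.8]
grip_width: 0.716
grip_force: 34.0
```

>>> step_arm(plan=[{"offset": [0,0,0.05],"rot": [0,0,0],"gripper": 5.8},{"offset": [0,0,0.1],"rot": [0,0,0],"gripper": 5.8},{"offset": [0,0,0.1],"rot": [0,0,0],"gripper": 5.8}])

```text
time_s: 28.6
eef_pos: [519.4, 58.4, 183.7]
ee_rot: [-0.0, 0.087, 0.996, -0.0]
force: [0.4, 0.5, -2.4]
grip_width: 0.719
grip_force: 34.0
```

>>> step_arm(plan=[{"offset": [0,0,0.05],"rot": [0,0,0],"gripper": 5.8},{"offset": [0,0,0.1],"rot": [0,0,0],"gripper": 5.8},{"offset": [0,0,0.1],"rot": [0,0,0],"gripper": 5.8}])

```text
time_s: 28.9
eef_pos: [519.4, 58.4, 182.7]
ee_rot: [-0.0, 0.087, 0.996, -0.0]
force: [-0.0, 0.9, -2.7]
grip_width: 0.719
grip_force: 34.0
```

>>> step_arm(plan=[{"offset": [0,0,0.05],"rot": [0,0,0],"gripper": 5.8},{"offset": [0,0,0.1],"rot": [0,0,0],"gripper": 5.8},{"offset": [0,0,0.1],"rot": [0,0,0],"gripper": 5.8}])

```text
time_s: 29.2
eef_pos: [519.4, 58.4, 181.7]
ee_rot: [-0.0, 0.087, 0.996, -0.0]
force: [0.2, 1.3, -1.7]
grip_width: 0.712
grip_force: 34.0
```

>>> step_arm(plan=[{"offset": [0,0,0.03],"rot": [0,0,0],"gripper": 5.8},{"offset": [0,0,0.05],"rot": [0,0,0],"gripper": 5.8},{"offset": [0,0,0.05],"rot": [0,0,0],"gripper": 5.8}])

```text
time_s: 29.5
eef_pos: [519.4, 58.4, 181.3]
ee_rot: [-0.0, 0.087, 0.996, -0.0]
force: [0.3, 0.5, -2.0]
grip_width: 0.718
grip_force: 34.0
```

>>> step_arm(plan=[{"offset": [0,0,0.03],"rot": [0,0,0],"gripper": 5.8},{"offset": [0,0,0.06],"rot": [0,0,0],"gripper": 5.8},{"offset": [0,0,0.06],"rot": [0,0,0],"gripper": 5.8}])

```text
time_s: 29.8
eef_pos: [519.5, 58.4, 181.0]
ee_rot: [0.0, 0.087, 0.996, -0.0]
force: [-1.9, -0.6, 1.8]
grip_width: 0.715
grip_force: 34.4
```

>>> step_arm(plan=[{"offset": [0,0,0.03],"rot": [0,0,0],"gripper": 5.8},{"offset": [0,0,0.06],"rot": [0,0,0],"gripper": 5.8},{"offset": [0,0,0.06],"rot": [0,0,0],"gripper": 5.8}])

```text
time_s: 30.1
eef_pos: [519.5, 58.4, 180.9]
ee_rot: [0.0, 0.087, 0.996, -0.0]
force: [-3.8, 0.3, 8.7]
grip_width: 0.716
grip_force: 35.0
```

Contact. Releasing, then rising to inspect the push plate and the lever.

>>> step_arm(plan=[{"offset": [0,0,0],"rot": [0,0,0],"gripper": 6.6},{"offset": [0,0,0],"rot": [0,0,0],"gripper": 7.4},{"offset": [0,0,0],"rot": [0,0,0],"gripper": 8.2},{"offset": [0,0,0],"rot": [0,0,0],"gripper": 8.2},{"offset": [0,0,0],"rot": [0,0,0],"gripper": 8.2},{"offset": [0,0,-1],"rot": [0,0,0],"gripper": 8.2},{"offset": [0,0,-3],"rot": [0,0,0],"gripper": 8.2},{"offset": [0,0,-6],"rot": [0,0,0],"gripper": 8.2},{"offset": [0,0,-9],"rot": [0,0,0],"gripper": 8.2},{"offset": [0,0,-9.5],"rot": [0,0,0],"gripper": 8.2},{"offset": [0,0,-9.5],"rot": [0,0,0],"gripper": 8.2}])

```text
time_s: 31.2
eef_pos: [519.6, 58.4, 276.1]
ee_rot: [0.001, 0.087, 0.996, -0.0]
force: [1.1, 1.1, -0.0]
grip_width: 0.961
grip_force: 0.0
```

```bash
python3 - <<'E'
from fish import *
def hand(W,tag):
    r=R.from_euler('z',10,degrees=True).as_matrix()
    q=(W.reshape(-1,3)-[519,59.5,0])@r.T; q=q[np.isfinite(q[:,0])]
    h=q[(abs(q[:,0])<45)&(q[:,1]<-70)&(q[:,1]>-120)&(q[:,2]>70)&(q[:,2]<150)]
    print(tag,'handle',len(h),np.percentile(h,[2,50,98],axis=0).round(1).tolist())
    l=q[(np.hypot(q[:,0],q[:,1])<45)&(q[:,2]>142)&(q[:,2]<158)]
    if len(l): print('roll',len(l),np.percentile(l,[1,99],axis=0).round(1).tolist())
    b=q[(np.hypot(q[:,0],q[:,1])<70)&(q[:,2]>95)&(q[:,2]<105)]
    print('pile',len(b),np.percentile(b,[1,99],axis=0).round(1).tolist())
c,W,s=wcloud(); hand(W,'wrist')
for n in ('top','scene'):
    c=cap(n); W=cloud(c); hand(W,n)
E
python3 go.py 496.5 -68.2 276 -10
```

```text
wrist handle 1012 [[-27.1, -99.5, 71.2], [-0.5, -91.0, 85.6], [29.0, -86.8, 87.9]]
roll 4359 [[-30.4, -29.3, 142.9], [29.1, 29.3, 150.9]]
pile 3120 [[-50.0, -28.9, 95.9], [62.7, 29.7, 104.5]]
top handle 94 [[-25.2, -99.4, 80.5], [1.6, -93.0, 85.4], [30.0, -86.3, 89.7]]
roll 31 [[-30.1, -6.6, 143.5], [-18.7, 15.1, 151.7]]
pile 91 [[-48.9, -1.8, 95.6], [-23.7, 31.5, 103.9]]
scene handle 105 [[-27.3, -103.5, 74.5], [-0.8, -97.5, 83.7], [28.8, -90.1, 88.2]]
roll 234 [[-30.8, -32.8, 142.5], [29.7, 14.0, 152.5]]
pile 298 [[-64.6, -31.9, 95.2], [63.3, 27.0, 104.5]]
t 31.35 pos [519.1  58.4 274. ] F [-0.9 -0.1  0.5] w 81.8 q [-0.11  0.33  1.55  0.    1.26 -1.51]
offset [  0.04 -12.86  -0.2 ] rot [-0.  -0.1  0. ] rows 2.6
```

Roll is centred within 1 mm and the handle top is about 86 mm high with its back face at y_mag = -100. Moving behind the plate with the fingers shut.

>>> step_arm(plan=[{"offset": [0,-4.5,0],"rot": [0,0,0],"gripper": 0},{"offset": [0,-9,0],"rot": [0,0,0],"gripper": 0},{"offset": [0,-13.5,0],"rot": [0,0,0],"gripper": 0},{"offset": [0,-14.5,0],"rot": [0,0,0],"gripper": 0},{"offset": [0,-14.5,0],"rot": [0,0,0],"gripper": 0},{"offset": [0,-14.5,4],"rot": [0,0,0],"gripper": 0},{"offset": [0,-14.5,8],"rot": [0,0,0],"gripper": 0},{"offset": [0,-14.5,12],"rot": [0,0,0],"gripper": 0},{"offset": [0,-14.5,14.7],"rot": [0,0,0],"gripper": 0},{"offset": [0,-14.5,14.7],"rot": [0,0,0],"gripper": 0},{"offset": [0,-14.5,14.7],"rot": [0,0,0],"gripper": 0}])

```text
time_s: 32.45
eef_pos: [494.8, -83.6, 128.6]
ee_rot: [-0.0, 0.086, 0.996, 0.0]
force: [-0.8, -0.4, 0.5]
grip_width: -0.003
grip_force: 0.0
```

```bash
python3 - <<'E'
from fish import *
c,W,s=wcloud(); cv2.imwrite('pics/w6.png',c['color'][...,::-1])
E
python3 go.py 499.2 -52.8 127 -10 520 65 127 -10
```

```text
t 32.5 pos [495.1 -83.9 129.4] F [ 0.1 -0.3  0.5] w 0.1 q [-0.4   0.48  1.77  0.    0.89 -1.8 ]
offset [0.13 3.14 0.24] rot [-0.   0.1  0.1] rows 0.6
offset [ 0.11 15.1   0.23] rot [-0.   0.1  0.1] rows 3.0
```

View pics/w6.png

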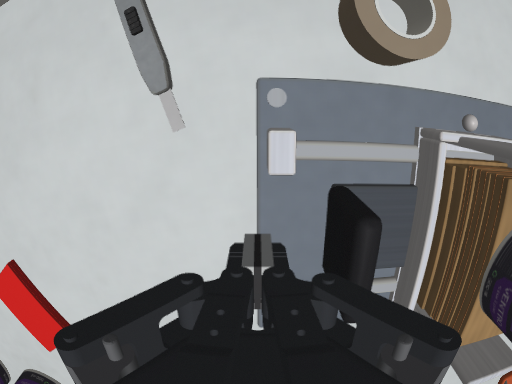

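The view shows the shut fingers at (258,260) behind the push plate at (350,240), with wide knuckles above. I'll raise 8 mm for clearance, then push slowly.

>>> step_arm(plan=[{"offset": [0.1,0.5,-0.8],"rot": [0,0,0],"gripper": 0},{"offset": [0.1,1.2,-0.8],"rot": [0,0,0],"gripper": 0},{"offset": [0.1,1.8,-0.8],"rot": [0,0,0],"gripper": 0},{"offset": [0.1,2.2,-0.8],"rot": [0,0,0],"gripper": 0},{"offset": [0.1,2.5,-0.8],"rot": [0,0,0],"gripper": 0},{"offset": [0.1,2.8,-0.8],"rot": [0,0,0],"gripper": 0},{"offset": [0.1,3.1,-0.8],"rot": [0,0,0],"gripper": 0},{"offset": [0.1,3.4,-0.8],"rot": [0,0,0],"gripper": 0},{"offset": [0.1,3.7,-0.8],"rot": [0,0,0],"gripper": 0},{"offset": [0.1,4.0,-0.8],"rot": [0,0,0],"gripper": 0}])

```text
time_s: 33.5
eef_pos: [500.3, -44.8, 136.0]
ee_rot: [-0.0, 0.087, 0.996, -0.0]
force: [-1.3, -2.9, 0.6]
grip_width: -0.0
grip_force: 1.4
```

```bash
cat > st.py <<'E'
from fish import *
r=R.from_euler('z',10,degrees=True).as_matrix()
def tomag(W): return (W.reshape(-1,3)-[519,59.5,0])@r.T
s=sense(); print('t',s['time_s'],'TCPmag',tomag(s['eef_pos']).round(1),'F',(r@s['force']).round(1))
W=cloud(cap('scene')); q=tomag(W); q=q[np.isfinite(q[:,0])]
l=q[(abs(q[:,0])<40)&(q[:,1]>-50)&(q[:,1]<170)&(q[:,2]>142)&(q[:,2]<156)]
if len(l): print('roll',len(l),np.percentile(l,[1,99],axis=0).round(1).tolist())
b=q[(abs(q[:,0])<75)&(q[:,1]>-50)&(q[:,1]<170)&(q[:,2]>95)&(q[:,2]<104)]
if len(b): print('pile',len(b),np.percentile(b,[1,50,99],axis=0).round(1).tolist())
g=q[(abs(q[:,0])>58)&(abs(q[:,0])<70)&(q[:,1]>-50)&(q[:,1]<170)&(q[:,2]>112)&(q[:,2]<125)]
if len(g): print('guides',len(g),np.percentile(g,[1,50,99],axis=0).round(1).tolist())
E
python3 st.py
```

```text
t 33.5 TCPmag [[  -0.3 -105.9  136. ]] F [-0.7 -3.1  0.6]
```

Pushing at 3 N. Continuing.

>>> step_arm(plan=[{"offset": [0,0.4,0],"rot": [0,0,0],"gripper": 0},{"offset": [0,0.9,0],"rot": [0,0,0],"gripper": 0},{"offset": [0,1.4,0],"rot": [0,0,0],"gripper": 0},{"offset": [0,1.9,0],"rot": [0,0,0],"gripper": 0},{"offset": [0,2.4,0],"rot": [0,0,0],"gripper": 0},{"offset": [0,2.9,0],"rot": [0,0,0],"gripper": 0},{"offset": [0,3.4,0],"rot": [0,0,0],"gripper": 0},{"offset": [0,3.9,0],"rot": [0,0,0],"gripper": 0},{"offset": [0,4.4,0],"rot": [0,0,0],"gripper": 0},{"offset": [0,4.9,0],"rot": [0,0,0],"gripper": 0},{"offset": [0,5.3,0],"rot": [0,0,0],"gripper": 0},{"offset": [0,5.5,0],"rot": [0,0,0],"gripper": 0}])

```text
time_s: 34.75
eef_pos: [509.9, 9.7, 136.1]
ee_rot: [0.0, 0.087, 0.996, 0.0]
force: [-1.5, -3.3, 0.5]
grip_width: 0.002
grip_force: 1.2
```

```bash
python3 st.py; python3 -c "
from h import *
cv2.imwrite('pics/s7.png',cap('scene')['color'][100:290,90:320,::-1])"
```

```text
t 34.75 TCPmag [[ -0.3 -50.6 136.1]] F [-0.9 -3.5  0.5]
pile 2 [[-12.3, -49.0, 95.2], [-11.5, -47.3, 97.5], [-10.8, -45.7, 99.8]]
```

View pics/s7.png

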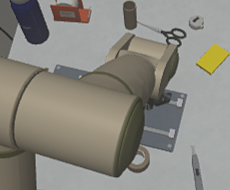

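The arm hides the feeder in the scene view, so I'll judge by force and the wrist camera instead. Continuing.

>>> step_arm(plan=[{"offset": [0,0.4,0],"rot": [0,0,0],"gripper": 0},{"offset": [0,0.9,0],"rot": [0,0,0],"gripper": 0},{"offset": [0,1.4,0],"rot": [0,0,0],"gripper": 0},{"offset": [0,1.9,0],"rot": [0,0,0],"gripper": 0},{"offset": [0,2.4,0],"rot": [0,0,0],"gripper": 0},{"offset": [0,2.8,0],"rot": [0,0,0],"gripper": 0},{"offset": [0,3.2,0],"rot": [0,0,0],"gripper": 0},{"offset": [0,3.5,0],"rot": [0,0,0],"gripper": 0},{"offset": [0,3.8,0],"rot": [0,0,0],"gripper": 0},{"offset": [0,4.0,0],"rot": [0,0,0],"gripper": 0}])

```text
time_s: 35.85
eef_pos: [516.2, 43.7, 136.4]
ee_rot: [-0.001, 0.085, 0.996, -0.006]
force: [-14.3, -55.6, 8.4]
grip_width: -0.003
grip_force: 28.5
```

>>> step_arm(plan=[{"offset": [0,0.2,0],"rot": [0,0,0],"gripper": 0},{"offset": [0,0.4,0],"rot": [0,0,0],"gripper": 0},{"offset": [0,0.6,0],"rot": [0,0,0],"gripper": 0},{"offset": [0,0.6,0],"rot": [0,0,0],"gripper": 0}])

```text
time_s: 36.25
eef_pos: [516.6, 44.7, 136.5]
ee_rot: [-0.003, 0.085, 0.996, -0.01]
force: [-22.3, -82.8, 12.3]
grip_width: -0.002
grip_force: 42.9
```

Hard stop at 83 N. Backing off at once to look.

>>> step_arm(plan=[{"offset": [0,-0.8,0],"rot": [0,0,0],"gripper": 0},{"offset": [0,-1.5,0],"rot": [0,0,0],"gripper": 0},{"offset": [0,-3,0],"rot": [0,0,0],"gripper": 0},{"offset": [0,-3,0],"rot": [0,0,0],"gripper": 0}])

```text
time_s: 36.65
eef_pos: [512.5, 24.3, 136.1]
ee_rot: [-0.0, 0.087, 0.996, 0.0]
force: [-0.3, -0.4, 0.2]
grip_width: 0.003
grip_force: 0.0
```

```bash
python3 st.py; python3 - <<'E'
from fish import *
from st import tomag
c,W,s=wcloud(); cv2.imwrite('pics/w8.png',c['color'][...,::-1])
q=tomag(W); q=q[np.isfinite(q[:,0])]
for n,z0,z1 in (('roll',146,156),('pile',96,104),('handle',75,92),('guide',114,124)):
    l=q[(abs(q[:,0])<72)&(q[:,1]>-60)&(q[:,1]<170)&(q[:,2]>z0)&(q[:,2]<z1)]
    if len(l): print(n,len(l),np.percentile(l,[1,50,99],axis=0).round(1).tolist())
E
```

```text
t 36.65 TCPmag [[ -0.3 -35.8 136.1]] F [-0.2 -0.4  0.2]
roll 5 [[-18.7, -48.6, 144.1], [-17.3, -43.3, 151.2]]
pile 6 [[-11.5, -39.6, 96.6], [-8.9, -36.2, 98.7], [-4.2, -33.9, 101.4]]
t 36.7 TCPmag [[ -0.3 -35.2 136.1]] F [ 0.2  0.1 -0.3]
roll 3 [[-18.1, -47.9, 145.5], [-16.1, -45.6, 149.6]]
pile 10 [[-12.6, -40.0, 98.0], [-10.4, -35.0, 99.9], [-1.9, -31.9, 103.2]]
roll 6798 [[-18.5, -58.7, 146.1], [-12.0, -20.5, 151.3], [15.4, 72.1, 155.9]]
pile 4858 [[-63.5, -38.0, 96.1], [-19.3, 73.2, 100.3], [62.1, 117.3, 103.8]]
handle 6361 [[-64.3, -45.6, 75.2], [-11.7, 68.3, 85.0], [60.7, 108.6, 91.8]]
guide 5760 [[-25.0, -59.5, 114.1], [-9.2, -6.4, 119.6], [64.9, 116.9, 123.8]]
```

View pics/w8.png

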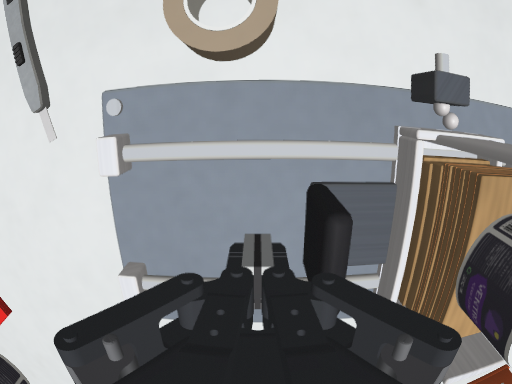

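```bash
python3 - <<'E'
from fish import *
from st import tomag
c,W,s=wcloud(); Q=tomag(W).reshape(W.shape)
for nm,(u,v) in dict(plate_topL=(312,188),plate_top2=(325,200),plate_top3=(335,188),knuck=(328,282),knuck2=(450,338),knuck3=(390,310),finger=(245,250),fingr=(275,250),link=(285,275),ball=(450,120),plunger=(441,85),rimcorner=(402,130),rim2=(500,140),railblk=(110,155)).items(): print(nm,Q[v,u].round(1))
m=(abs(Q[...,0])<28)&(Q[...,2]>82)&(Q[...,2]<90)&(Q[...,1]>-20)&(Q[...,1]<60)&(c['color'].max(-1)<60)
p=Q[m]; print(len(p),np.percentile(p,[2,50,98],axis=0).round(1).tolist())
E
```

```text
t 36.8 TCPmag [[ -0.4 -34.6 136.1]] F [ 1.  -0.4  0.4]
roll 4 [[-18.2, -47.8, 142.5], [-16.0, -43.2, 150.8]]
pile 11 [[-12.6, -43.2, 95.9], [-10.7, -34.6, 100.4], [-1.4, -31.8, 103.7]]
plate_topL [-26.8  -0.6  37. ]
plate_top2 [-27.6   1.5  63.6]
plate_top3 [-25.5  15.2  31.8]
knuck [-12.7  -7.5 116.6]
knuck2 [-14.3  22.1 155.2]
knuck3 [-12.4   9.9 135.6]
finger [-11.3 -38.9  87.1]
fingr [ -7.4 -24.9  79.4]
link [-12.1 -22.8 109.8]
ball [-73.9  93.8  36.2]
plunger [-95.   79.   44.8]
rimcorner [-64.   58.2  32.5]
rim2 [-65.5 131.   50.8]
railblk [ -48.2 -127.1   34.4]
1653 [[-27.2, -3.0, 82.4], [-13.9, 2.6, 86.1], [2.3, 9.3, 87.7]]
```

>>> step_arm(plan=[{"offset": [0,-1,-4],"rot": [0,0,0],"gripper": 0},{"offset": [0,-3,-8],"rot": [0,0,0],"gripper": 0},{"offset": [0,-7,-12],"rot": [0,0,0],"gripper": 0},{"offset": [0,-11,-12],"rot": [0,0,0],"gripper": 0},{"offset": [0,-15,-12],"rot": [0,0,0],"gripper": 0},{"offset": [0,-19,-12],"rot": [0,0,0],"gripper": 0},{"offset": [0,-23,-12],"rot": [0,0,0],"gripper": 0},{"offset": [0,-25,-12],"rot": [0,0,0],"gripper": 0},{"offset": [0,-25,-12],"rot": [0,0,0],"gripper": 0}])

```text
time_s: 37.8
eef_pos: [469.1, -222.9, 255.9]
ee_rot: [-0.0, 0.088, 0.996, -0.0]
force: [0.1, 0.1, 0.8]
grip_width: 0.003
grip_force: 0.0
```

```bash
python3 st.py; python3 - <<'E'
from fish import *
from st import tomag
c=cap('top'); W=cloud(c); q=tomag(W); q=q[np.isfinite(q[:,0])]
for n,z0,z1 in (('roll',146,156),('pile',96,104),('handle',75,92),('guide',114,124)):
    l=q[(abs(q[:,0])<72)&(q[:,1]>-60)&(q[:,1]<170)&(q[:,2]>z0)&(q[:,2]<z1)]
    if len(l): print(n,len(l),np.percentile(l,[1,50,99],axis=0).round(1).tolist())
a=c['color'][150:280,130:300,::-1]; b=np.load('top0.npz')['color'][150:280,130:300,::-1]
b2=cap('scene')['color'][140:270,100:290,::-1]
cv2.imwrite('pics/t9.png',np.hstack([cv2.resize(a,(400,306),interpolation=cv2.INTER_CUBIC),cv2.resize(b2,(400,306),interpolation=cv2.INTER_CUBIC)]))
E
```

```text
t 37.8 TCPmag [[-2.000e-01 -2.868e+02  2.559e+02]] F [0.1 0.2 0.8]
guides 3 [[63.5, 70.8, 116.8], [65.1, 71.1, 117.9], [66.5, 74.7, 120.6]]
t 37.85 TCPmag [[-1.000e-01 -2.853e+02  2.559e+02]] F [-0.8  0.6 -0.6]
guides 7 [[61.4, 70.7, 112.7], [63.5, 72.8, 118.5], [66.6, 83.1, 120.8]]
roll 280 [[-29.4, 69.4, 146.1], [-0.5, 100.3, 149.1], [29.9, 128.9, 152.4]]
pile 373 [[-49.6, 70.2, 96.6], [-5.3, 98.9, 100.1], [62.0, 129.1, 103.6]]
handle 151 [[-56.8, -1.6, 75.5], [2.8, 8.5, 84.9], [63.8, 117.4, 91.4]]
guide 97 [[-63.8, 68.5, 114.8], [4.3, 97.7, 119.7], [67.6, 122.6, 123.5]]
```

View pics/t9.png

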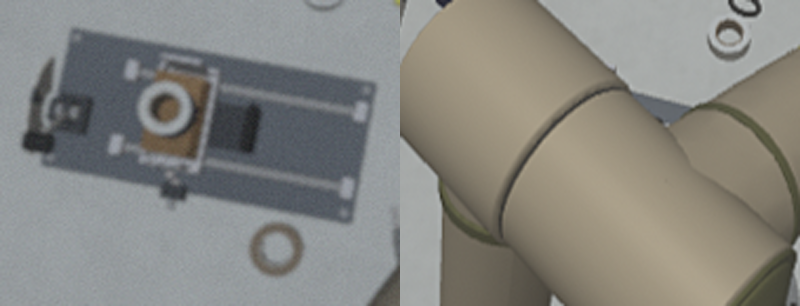

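The top crop shows the carriage centre at travel about 99.5 from its starting place, and a rigid stop was felt. I'll compare the plunger and nub positions to tell whether it is home.

```bash
python3 - <<'E'
from fish import *
from st import tomag
def rep(W,tag,ys):
    q=tomag(W); q=q[np.isfinite(q[:,0])]
    for n,x0,x1,z0,z1 in (('plunger',-115,-84,22,60),('gapnub',-84,-70,20,48),('railL',35,60,22,50),('railLn',-60,-35,22,50)):
        l=q[(q[:,0]>x0)&(q[:,0]<x1)&(q[:,2]>z0)&(q[:,2]<z1)&(q[:,1]>ys[0])&(q[:,1]<ys[1])]
        if len(l): print(tag,n,len(l),np.percentile(l,[2,50,98],axis=0).round(1).tolist())
c=cap('top'); rep(cloud(c),'now',(-40,230))
rep(np.load('top0.npz')['W'],'before',(-60,230))
E
```

```text
t 38.0 TCPmag [[  -0.  -283.8  256.1]] F [-0.5  0.3  0.1]
guides 10 [[61.9, 70.9, 113.8], [64.0, 74.6, 117.3], [66.9, 82.8, 120.9]]
now plunger 88 [[-113.3, 45.9, 28.3], [-95.6, 88.7, 43.5], [-84.6, 104.4, 47.7]]
now gapnub 20 [[-83.3, 86.1, 31.0], [-77.3, 94.3, 35.0], [-71.3, 102.7, 38.3]]
now railL 201 [[38.0, -36.6, 22.5], [51.3, 48.3, 26.9], [58.9, 183.0, 48.5]]
now railLn 278 [[-58.2, -33.6, 22.5], [-48.9, 71.0, 26.9], [-37.0, 224.8, 48.0]]
before plunger 108 [[-114.4, -57.2, 27.4], [-98.2, 85.7, 42.4], [-84.7, 104.5, 47.5]]
before gapnub 19 [[-83.3, -4.2, 29.8], [-77.1, 84.8, 35.1], [-70.6, 94.8, 38.8]]
before railL 249 [[38.7, -55.3, 22.5], [51.7, 96.1, 26.4], [59.6, 183.5, 49.3]]
before railLn 306 [[-57.6, -54.6, 22.5], [-48.4, 81.5, 26.8], [-36.9, 220.9, 49.2]]
```

The plunger ball is at y ≈ 90 and the carriage nub at about 99.5. The nub has passed it by the expected half stroke and rests against a stop that held 83 N, so the carriage is home (it must have started about 20 mm in). Now I'll move to view the lever.

```bash
python3 go.py 540 300 262 -10
```

```text
t 38.1 pos [ 469.7 -220.1  256.2] F [1.1 0.4 0.7] w -0.2 q [-0.66  0.34  1.59  0.    1.21 -2.06]
offset [ 1.98 52.44 -0.58] rot [0.  0.  0.1] rows 10.5
```

>>> step_arm(plan=[{"offset": [0.2,4.5,-0.6],"rot": [0,0,0],"gripper": 0},{"offset": [0.4,9.3,-0.6],"rot": [0,0,0],"gripper": 0},{"offset": [0.6,14.1,-0.6],"rot": [0,0,0],"gripper": 0},{"offset": [0.8,18.9,-0.6],"rot": [0,0,0],"gripper": 0},{"offset": [1,23.7,-0.6],"rot": [0,0,0],"gripper": 0},{"offset": [1.2,28.5,-0.6],"rot": [0,0,0],"gripper": 0},{"offset": [1.4,33.3,-0.6],"rot": [0,0,0],"gripper": 0},{"offset": [1.6,38.1,-0.6],"rot": [0,0,0],"gripper": 0},{"offset": [1.8,42.9,-0.6],"rot": [0,0,0],"gripper": 0},{"offset": [1.9,47.7,-0.6],"rot": [0,0,0],"gripper": 0},{"offset": [2,52.4,-0.6],"rot": [0,0,0],"gripper": 0},{"offset": [2,52.4,-0.6],"rot": [0,0,0],"gripper": 0}])

```text
time_s: 39.3
eef_pos: [539.1, 303.7, 261.4]
ee_rot: [-0.0, 0.084, 0.996, 0.001]
force: [0.5, 0.0, 0.5]
grip_width: 0.002
grip_force: 0.0
```

>>> step_arm(plan=[{"offset": [0,0,0],"rot": [0,0,0],"gripper": 0},{"offset": [0,0,0],"rot": [0,0,0],"gripper": 0}])

```text
time_s: 39.5
eef_pos: [540.0, 297.9, 262.1]
ee_rot: [-0.0, 0.087, 0.996, -0.0]
force: [-0.0, 1.0, 0.7]
grip_width: 0.001
grip_force: 0.0
```

```bash
python3 - <<'E'
from fish import *
c,W,s=wcloud(); np.savez('w10.npz',W=W,c=c['color']); print(s['eef_pos'])
cv2.imwrite('pics/w10.png',cv2.resize(c['color'][...,::-1],(800,600),interpolation=cv2.INTER_CUBIC))
E
```

```text
[540.03503525 297.86050854 262.12289822]
```

View pics/w10.png

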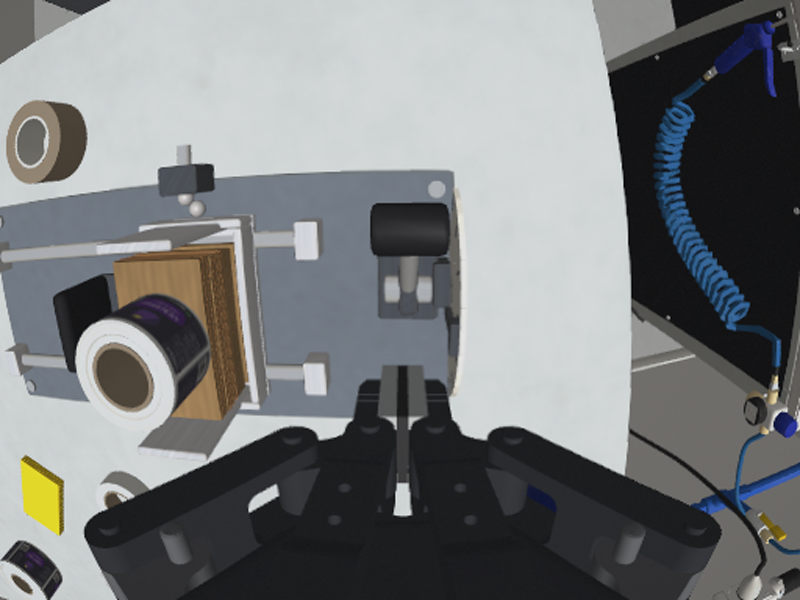

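The view shows the nub at (197,208) past the plunger ball (185,198), the lever grip at (410,230), the hinge bosses at (408,290), and the scale plate edge-on at (460,290) with dark bits near (445,270) and (453,340). Next I'll extract the 3D geometry.

```bash
python3 - <<'E'
from fish import *
from st import tomag
z=np.load('w10.npz'); W=z['W']; c=z['c']; Q=tomag(W).reshape(W.shape); k=.64
for nm,(u,v) in dict(gripL=(376,230),grip=(410,230),gripR=(443,230),rod=(408,275),bossL=(392,288),bossR=(424,288),d1=(443,270),d2=(453,330),d3=(452,345),pl=(458,250),pl2=(459,370),pl3=(457,200)).items():
    print(nm,Q[int(v*k),int(u*k)].round(1),c[int(v*k),int(u*k)])
g=(c.max(-1)<60)&(Q[...,2]>75)&(Q[...,1]>150)&(Q[...,1]<260)&(Q[...,0]<20)&(Q[...,0]>-150)
p=Q[g]; print('grip',len(p),np.percentile(p,[1,50,99],axis=0).round(1).tolist())
# scene camera points on/near the plate
s=cap('scene'); S=cloud(s); q=tomag(S).reshape(S.shape)
m=(q[...,1]>205)&(q[...,1]<275)&(abs(q[...,0]+20)<140)&(q[...,2]>15)
vv,uu=np.where(m); print(len(vv),uu.min(),uu.max(),vv.min(),vv.max())
cv2.imwrite('pics/s11.png',cv2.resize(s['color'][max(vv.min()-10,0):vv.max()+20,max(uu.min()-10,0):uu.max()+20,::-1],(600,500),interpolation=cv2.INTER_CUBIC)); print(vv.min()-10,vv.max()+20,uu.min()-10,uu.max()+20)
E
```

```text
t 39.55 TCPmag [[-20.5 238.1 262.3]] F [-0.3 -0.3  0.4]
roll 302 [[-31.4, 65.6, 142.4], [28.9, 125.1, 151.4]]
pile 292 [[-65.3, 65.8, 95.3], [-32.3, 87.0, 99.2], [62.5, 126.0, 103.6]]
guides 103 [[-65.8, 70.4, 112.3], [-58.3, 93.6, 117.6], [67.8, 118.2, 122.4]]
gripL [-68.4 228.1 138.6] [49 48 50]
grip [-68.5 242.6 139.2] [56 56 57]
gripR [-68.6 256.3 139.8] [61 61 62]
rod [-37.1 242.6  86.8] [129 128 126]
bossL [-21.6 232.4  53.6] [174 178 183]
bossR [-21.9 252.8  54.6] [174 177 182]
d1 [-30.9 265.4  41. ] [79 83 91]
d2 [-17.9 263.5 121.6] [77 81 87]
d3 [-10.8 263.7 122.1] [78 82 88]
pl [-53.3 268.  100. ] [102  99  94]
pl2 [  9.6 269.4 106.7] [220 220 219]
pl3 [-77.8 268.7  82.4] [215 210 199]
grip 26798 [[-76.0, 182.9, 134.5], [-32.8, 229.5, 270.4], [-13.1, 257.9, 293.1]]
2388 60 163 77 213
67 233 50 183
```

View pics/s11.png

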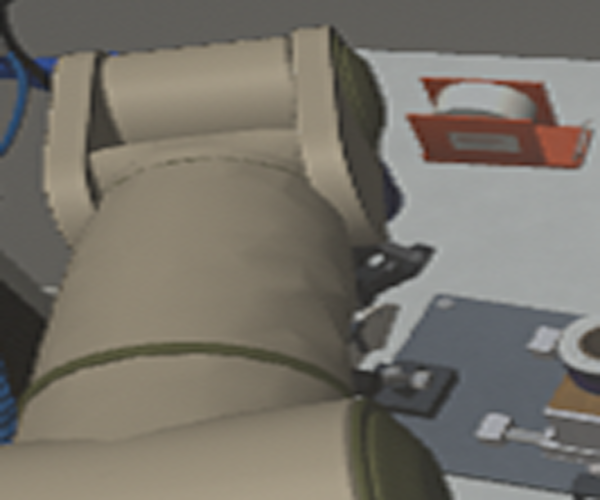

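I've used up the picture budget, so it's numbers from here. The index head shows at about (-14, 264, 122) in magazine axes. I'll fit the hinge, lever and index numerically.

```bash
cat > lev.py <<'E'
from fish import *
from st import tomag
from scipy.optimize import least_squares
def analyse():
    c,W,s=wcloud(); Q=tomag(W).reshape(W.shape); col=c['color'].astype(int)
    near=(Q[...,1]>228)&(Q[...,1]<257)&(Q[...,2]>60)&(Q[...,2]<165)&(abs(Q[...,0]+20)<110)&(col.max(-1)<75)
    p=Q[near]; print('grip pts',len(p))
    if len(p)>50:
        f=least_squares(lambda a:np.hypot(p[:,0]-a[0],p[:,2]-a[1])-12,[np.median(p[:,0]),np.median(p[:,2])-8],loss='soft_l1').x
        print('grip centre x,z',f.round(1),'y',np.percentile(p[:,1],[1,99]).round(1)); 
        d=95**2-(f[1]-45)**2
        if d>0: print('pivot x options',f[0]+np.sqrt(d),f[0]-np.sqrt(d))
    sl=(Q[...,1]>258)&(Q[...,1]<267.2)&(Q[...,2]>60)&(Q[...,2]<140)&(abs(Q[...,0]+20)<100)
    q=Q[sl]; cc=col[sl]
    a=np.arctan2(q[:,0]+XP,q[:,2]-45); r=np.hypot(q[:,0]+XP,q[:,2]-45)
    dark=cc.max(1)<140
    for r0 in range(20,86,6):
        m=dark&(r>=r0)&(r<r0+6)
        if m.sum()>3: print('r',r0,m.sum(),'ang pct',np.percentile(a[m],[5,50,95]).round(3),'y',np.median(q[m,1]).round(1),'col',np.median(cc[m],0))
XP=21.
if __name__=='__main__': analyse()
E
python3 lev.py; python3 go.py 490 190 255 -10 515 180 200 -10
```

```text
t 39.65 TCPmag [[-20.3 238.  262.4]] F [-0.1  0.6 -0.2]
roll 299 [[-32.0, 65.6, 142.8], [29.1, 124.7, 152.7]]
pile 299 [[-64.5, 65.9, 95.5], [-32.6, 86.5, 99.1], [63.0, 125.9, 103.9]]
guides 101 [[-65.9, 70.1, 112.2], [-59.0, 94.8, 118.4], [66.6, 118.0, 122.9]]
grip pts 1476
grip centre x,z [-67.3 127.5] y [228.5 256.8]
pivot x options -20.22080890831598 -114.34615971750299
r 38 11 ang pct [0.06  0.067 0.107] y 264.3 col [47. 48. 50.]
r 44 17 ang pct [0.063 0.072 0.155] y 264.5 col [48. 49. 51.]
r 50 15 ang pct [0.07  0.079 0.137] y 264.0 col [46. 48. 49.]
r 56 10 ang pct [-1.103 -0.343  0.085] y 267.1 col [77.5 76.5 74. ]
r 62 7 ang pct [-0.357  0.097  0.135] y 263.3 col [41. 42. 43.]
r 68 28 ang pct [-0.011  0.003  0.217] y 263.0 col [49.  50.  52.5]
r 74 136 ang pct [-0.002  0.105  0.211] y 264.6 col [77. 81. 88.]
t 39.75 pos [540.4 297.6 262.4] F [-0.9 -0.  -0.4] w 0.2 q [ 0.31  0.55  1.26 -0.    1.33 -1.08]
offset [  3.09 -11.48   0.73] rot [ 0.  0. -0.] rows 2.4
offset [  0.46 -12.03   6.23] rot [ 0.  0. -0.] rows 2.7
```

>>> step_arm(plan=[{"offset": [0,-3,0],"rot": [0,0,0],"gripper": 0},{"offset": [0,-6,0],"rot": [0,0,0],"gripper": 0},{"offset": [0,-9,0],"rot": [0,0,0],"gripper": 0},{"offset": [0,-11,0],"rot": [0,0,0],"gripper": 0},{"offset": [0,-11,0],"rot": [0,0,0],"gripper": 0},{"offset": [0,-11,0],"rot": [0,0,0],"gripper": 0},{"offset": [0,-11,0],"rot": [0,0,0],"gripper": 0}])

```text
time_s: 40.45
eef_pos: [521.3, 190.6, 262.1]
ee_rot: [0.0, 0.087, 0.996, 0.0]
force: [0.8, -0.5, 0.9]
grip_width: 0.001
grip_force: 0.0
```

```bash
sed -i 's/XP=21./XP=20.2/' lev.py; python3 lev.py; python3 - <<'E'
from fish import *
from st import tomag
c,W,s=wcloud(); Q=tomag(W).reshape(W.shape); col=c['color'].astype(int)
# map of the pointer plane: dark/bright grid (x horizontally, z vertically)
m=(Q[...,1]>258)&(Q[...,1]<270)&(Q[...,2]>60)&(Q[...,2]<130)&(abs(Q[...,0]+20)<50)
q=Q[m]; b=col[m].max(1)
for z in range(126,66,-5):
    print(z,''.join(('.' if not (k:=(abs(q[:,2]-z)<2.5)&(abs(q[:,0]-x)<1.5)).any() else ('#' if np.median(b[k])<120 else '+')) for x in range(-60,30,3)))
E
```

```text
t 40.45 TCPmag [[-20.5 129.5 262.1]] F [ 0.9 -0.4  0.9]
roll 296 [[-31.3, 65.7, 143.2], [28.7, 125.6, 151.4]]
pile 303 [[-64.5, 65.8, 95.2], [-32.2, 86.6, 99.1], [62.4, 125.1, 103.9]]
guides 94 [[-65.8, 71.2, 112.2], [-59.0, 94.5, 118.5], [66.6, 118.5, 122.1]]
grip pts 1019
grip centre x,z [-67.3 127.6] y [228.2 256.5]
pivot x options -20.363236092767927 -114.19338476223726
r 38 20 ang pct [0.02  0.078 0.147] y 263.2 col [45.5 46.5 47.5]
r 44 24 ang pct [-0.242  0.101  0.166] y 263.3 col [42.5 44.  44.5]
r 50 23 ang pct [0.045 0.067 0.141] y 263.2 col [46. 47. 48.]
r 56 33 ang pct [0.051 0.083 0.732] y 263.1 col [47. 47. 49.]
r 62 31 ang pct [-0.359  0.083  0.153] y 263.3 col [42. 43. 44.]
r 68 76 ang pct [-0.019  0.079  0.207] y 262.5 col [40. 41. 42.]
r 74 117 ang pct [-0.004  0.083  0.2  ] y 263.8 col [79. 83. 89.]
t 40.55 TCPmag [[-20.6 129.6 262. ]] F [-0.1 -0.  -0.3]
roll 298 [[-31.1, 66.0, 142.7], [29.8, 124.5, 151.1]]
pile 296 [[-65.0, 65.6, 95.2], [-32.6, 87.5, 98.8], [62.6, 125.8, 103.7]]
guides 99 [[-65.1, 70.5, 112.2], [-59.0, 94.4, 117.8], [67.7, 117.9, 123.2]]
126 ..............................
121 .............######+..........
116 ..........+++######...........
111 ....++++++####.####.+++.......
106 ...+#############...###+++....
101 ...########################++.
96 ....#############.############
91 ....##########################
86 ....############.#############
81 ....###########..#############
76 .....###########.#############
71 .....#########################
```

Index ≈ +0.10 rad and lever ≈ -0.52 rad, both about the same pivot (x ≈ -20.3). I'll push the grip towards +x with the shut fingers, from its near side.

```bash
python3 go.py 452.4 315 262 -10 452.4 315 187 -10
```

```text
t 40.65 pos [521.2 190.6 262. ] F [-0.3  0.1 -0.8] w -0.1 q [ 0.14  0.41  1.47  0.    1.26 -1.26]
offset [ 8.92 11.07 -0.  ] rot [-0.  -0.   0.1] rows 2.8
offset [ 8.92 11.07  7.5 ] rot [-0.  -0.   0.1] rows 3.2
```

>>> step_arm(plan=[{"offset": [3,3.7,0],"rot": [0,0,0],"gripper": 0},{"offset": [6,7.4,0],"rot": [0,0,0],"gripper": 0},{"offset": [8.9,11,0],"rot": [0,0,0],"gripper": 0},{"offset": [8.9,11,0],"rot": [0,0,0],"gripper": 0},{"offset": [8.9,11,0],"rot": [0,0,0],"gripper": 0},{"offset": [8.9,11,3],"rot": [0,0,0],"gripper": 0},{"offset": [8.9,11,6],"rot": [0,0,0],"gripper": 0},{"offset": [8.9,11,7.5],"rot": [0,0,0],"gripper": 0},{"offset": [8.9,11,7.5],"rot": [0,0,0],"gripper": 0},{"offset": [8.9,11,7.5],"rot": [0,0,0],"gripper": 0}])

```text
time_s: 41.65
eef_pos: [453.4, 313.2, 187.7]
ee_rot: [0.0, 0.087, 0.996, 0.0]
force: [0.4, 0.3, 0.2]
grip_width: 0.001
grip_force: 0.0
```

```bash
python3 lev.py | grep -v "^r \|pile\|roll\|guides"
```

```text
t 41.65 TCPmag [[-108.7  238.4  187.7]] F [0.4 0.4 0.2]
grip pts 2957
grip centre x,z [-109.9  147.5] y [228.4 255.8]
```

>>> step_arm(plan=[{"offset": [-0.8,0,0],"rot": [0,0,0],"gripper": 0},{"offset": [-1.4,0,0],"rot": [0,0,0],"gripper": 0},{"offset": [-1.8,0,0],"rot": [0,0,0],"gripper": 0},{"offset": [-2.2,0,0],"rot": [0,0,0],"gripper": 0},{"offset": [-2.6,0,0],"rot": [0,0,0],"gripper": 0},{"offset": [-3.0,0,0],"rot": [0,0,0],"gripper": 0}])

```text
time_s: 42.35
eef_pos: [481.7, 308.8, 187.3]
ee_rot: [-0.001, 0.087, 0.996, 0.0]
force: [-6.0, 0.6, 4.1]
grip_width: 0.003
grip_force: 2.9
```

>>> step_arm(plan=[{"offset": [-0.4,0,0],"rot": [0,0,0],"gripper": 0},{"offset": [-0.8,0,0],"rot": [0,0,0],"gripper": 0},{"offset": [-1.2,0,0],"rot": [0,0,0],"gripper": 0},{"offset": [-1.6,0,0],"rot": [0,0,0],"gripper": 0},{"offset": [-2.0,0,0],"rot": [0,0,0],"gripper": 0},{"offset": [-2.4,0,0],"rot": [0,0,0],"gripper": 0},{"offset": [-2.8,0,0],"rot": [0,0,0],"gripper": 0},{"offset": [-3.2,0,0],"rot": [0,0,0],"gripper": 0},{"offset": [-3.6,0,0],"rot": [0,0,0],"gripper": 0},{"offset": [-4.0,0,0],"rot": [0,0,0],"gripper": 0},{"offset": [-4.0,0,0],"rot": [0,0,0],"gripper": 0}])

```text
time_s: 43.45
eef_pos: [522.2, 301.4, 187.0]
ee_rot: [0.0, 0.087, 0.996, 0.0]
force: [0.7, -0.3, -0.2]
grip_width: 0.001
grip_force: 0.0
```

```bash
python3 st.py | head -1; python3 - <<'E'
from fish import *
from st import tomag
c,W,s=wcloud(); Q=tomag(W).reshape(W.shape); col=c['color'].astype(int)
m=(Q[...,1]>228)&(Q[...,1]<262)&(Q[...,2]>60)&(Q[...,2]<160)&(col.max(-1)<80)&(Q[...,0]>-30)&(Q[...,0]<30)
p=Q[m]; print(len(p)); print(np.percentile(p,[2,50,98],axis=0).round(1) if len(p) else '')
E
```

```text
t 43.45 TCPmag [[-38.9 238.8 187. ]] F [ 0.7 -0.2 -0.2]
t 43.5 TCPmag [[-39.1 238.8 186.9]] F [ 0.6 -0.  -0.2]
roll 299 [[-31.1, 66.1, 142.9], [29.7, 124.7, 151.8]]
pile 297 [[-64.9, 66.1, 95.2], [-33.0, 89.2, 98.8], [62.9, 125.6, 103.7]]
guides 98 [[-64.9, 70.6, 112.9], [-59.0, 93.6, 117.9], [66.8, 118.3, 122.0]]
211
[[-29.6 237.6 148.4]
 [-21.2 239.8 151.8]
 [-15.3 242.  153.5]]
```

>>> step_arm(plan=[{"offset": [1,0,0],"rot": [0,0,0],"gripper": 0},{"offset": [2.5,0,0],"rot": [0,0,0],"gripper": 0},{"offset": [3,0,-3],"rot": [0,0,0],"gripper": 0},{"offset": [3,0,-7.5],"rot": [0,0,0],"gripper": 0},{"offset": [1,-4,-7.5],"rot": [0,0,0],"gripper": 0},{"offset": [-1,-8,-7.5],"rot": [0,0,0],"gripper": 0},{"offset": [-2,-11,-7.5],"rot": [0,0,0],"gripper": 0},{"offset": [-2,-11,-7.5],"rot": [0,0,0],"gripper": 0},{"offset": [-2,-11,-7.5],"rot": [0,0,0],"gripper": 0}])

```text
time_s: 44.5
eef_pos: [521.8, 189.8, 262.1]
ee_rot: [-0.0, 0.087, 0.996, 0.0]
force: [0.2, 0.1, -0.8]
grip_width: -0.005
grip_force: 0.0
```

```bash
cat > grip.py <<'E'
from fish import *
from st import tomag
from scipy.optimize import least_squares
c,W,s=wcloud(); Q=tomag(W).reshape(W.shape); col=c['color'].astype(int)
m=(Q[...,1]>230)&(Q[...,1]<257)&(Q[...,2]>112)&(Q[...,2]<160)&(abs(Q[...,0]+10)<60)&(col.max(-1)<75)
p=Q[m]; f=least_squares(lambda a:np.hypot(p[:,0]-a[0],p[:,2]-a[1])-12,[np.median(p[:,0]),np.median(p[:,2])-8],loss='soft_l1').x
print('grip',len(p),f.round(1),'|r|',np.hypot(f[0]+20.3,f[1]-45).round(1),'angle',np.arctan2(f[0]+20.3,f[1]-45).round(3))
E
python3 grip.py; python3 lev.py | grep "^r "
```

```text
t 44.5 TCPmag [[-19.8 128.8 262.1]] F [ 0.1  0.2 -0.8]
roll 304 [[-30.6, 65.2, 142.2], [29.5, 125.1, 152.0]]
pile 303 [[-65.6, 65.7, 95.1], [-32.2, 88.9, 99.1], [63.3, 125.3, 103.6]]
guides 99 [[-65.7, 71.1, 112.3], [-59.2, 94.4, 118.2], [66.2, 118.2, 123.1]]
grip 941 [-15.5 140.6] |r| 95.7 angle 0.05
r 38 18 ang pct [-0.115  0.066  0.137] y 263.0 col [49.  49.5 50. ]
r 44 26 ang pct [0.044 0.094 0.148] y 263.2 col [41.5 42.5 44. ]
r 50 22 ang pct [-0.921  0.056  0.103] y 263.6 col [48.5 49.5 51.5]
r 56 21 ang pct [-1.113  0.05   0.079] y 266.6 col [64. 64. 64.]
r 62 12 ang pct [-1.104 -0.751 -0.237] y 267.1 col [79.5 80.5 82. ]
r 68 19 ang pct [-0.056 -0.017  0.005] y 263.4 col [49. 49. 51.]
```

Lever is at 0.05 and the target is 0.10. I'll nudge it about 4.5 mm more.

>>> step_arm(plan=[{"offset": [2.5,4,0],"rot": [0,0,0],"gripper": 0},{"offset": [4,8,0],"rot": [0,0,0],"gripper": 0},{"offset": [4.8,11,0],"rot": [0,0,0],"gripper": 0},{"offset": [4.8,11,0],"rot": [0,0,0],"gripper": 0},{"offset": [4.8,11,0],"rot": [0,0,0],"gripper": 0},{"offset": [4.8,11,3.5],"rot": [0,0,0],"gripper": 0},{"offset": [4.8,11,7],"rot": [0,0,0],"gripper": 0},{"offset": [4.8,11,7.5],"rot": [0,0,0],"gripper": 0},{"offset": [4.8,11,7.5],"rot": [0,0,0],"gripper": 0},{"offset": [4.8,11,7.5],"rot": [0,0,0],"gripper": 0}])

```text
time_s: 45.7
eef_pos: [494.7, 306.5, 189.0]
ee_rot: [0.001, 0.087, 0.996, 0.001]
force: [-0.7, 0.0, -0.0]
grip_width: -0.001
grip_force: 0.0
```

```bash
python3 st.py | head -1
```

```text
t 45.7 TCPmag [[-66.8 239.  189. ]] F [-0.7 -0.1 -0. ]
```

>>> step_arm(plan=[{"offset": [-1,0,0],"rot": [0,0,0],"gripper": 0},{"offset": [-2,0,0],"rot": [0,0,0],"gripper": 0},{"offset": [-2.5,0,0],"rot": [0,0,0],"gripper": 0},{"offset": [-2.8,0,0],"rot": [0,0,0],"gripper": 0},{"offset": [-3.0,0,0],"rot": [0,0,0],"gripper": 0},{"offset": [-3.2,0,0],"rot": [0,0,0],"gripper": 0},{"offset": [-3.3,0,0],"rot": [0,0,0],"gripper": 0},{"offset": [-3.3,0,0],"rot": [0,0,0],"gripper": 0}])

```text
time_s: 46.55
eef_pos: [526.4, 300.9, 187.1]
ee_rot: [-0.0, 0.087, 0.996, -0.0]
force: [-2.1, -0.6, 0.8]
grip_width: 0.004
grip_force: 0.9
```

>>> step_arm(plan=[{"offset": [1,0,0],"rot": [0,0,0],"gripper": 0},{"offset": [2.5,0,0],"rot": [0,0,0],"gripper": 0},{"offset": [3,0,-3],"rot": [0,0,0],"gripper": 0},{"offset": [3,0,-7.5],"rot": [0,0,0],"gripper": 0},{"offset": [1,-4,-7.5],"rot": [0,0,0],"gripper": 0},{"offset": [-1,-8,-7.5],"rot": [0,0,0],"gripper": 0},{"offset": [-1.5,-11,-7.5],"rot": [0,0,0],"gripper": 0},{"offset": [-1.5,-11,-7.5],"rot": [0,0,0],"gripper": 0},{"offset": [-1.5,-11,-7.5],"rot": [0,0,0],"gripper": 0}])

```text
time_s: 47.45
eef_pos: [521.9, 189.9, 262.2]
ee_rot: [0.0, 0.087, 0.996, 0.0]
force: [-0.2, 1.1, -0.4]
grip_width: -0.002
grip_force: 0.0
```

```bash
python3 grip.py; python3 - <<'E'
from fish import *
from st import tomag
c,W,s=wcloud(); Q=tomag(W).reshape(W.shape)
# carriage vs plunger seen close: plunger ball / nub / block
q=Q.reshape(-1,3); q=q[np.isfinite(q[:,0])]
for n,b in dict(block=(-112,-90,38,52,50,130),nub=(-80,-70,30,40,60,130),roll=(-40,40,148,154,50,150),pile=(-55,0,98,103,50,150)).items():
    l=q[(q[:,0]>b[0])&(q[:,0]<b[1])&(q[:,2]>b[2])&(q[:,2]<b[3])&(q[:,1]>b[4])&(q[:,1]<b[5])]
    if len(l): print(n,len(l),np.percentile(l,[1,50,99],axis=0).round(1).tolist())
E
```

```text
t 47.45 TCPmag [[-19.7 128.9 262.2]] F [-0.4  1.  -0.4]
roll 299 [[-31.2, 65.8, 142.7], [30.0, 125.2, 152.2]]
pile 303 [[-65.2, 66.0, 95.3], [-32.6, 88.9, 99.1], [62.9, 125.9, 103.5]]
guides 100 [[-65.5, 70.4, 112.4], [-59.0, 94.4, 117.6], [67.3, 118.4, 122.9]]
grip 940 [-11.6 140.3] |r| 95.7 angle 0.091
t 47.55 TCPmag [[-20.  129.8 262.1]] F [-0.  -0.   0.3]
roll 303 [[-30.8, 65.1, 142.3], [29.4, 125.0, 152.1]]
pile 302 [[-65.1, 65.7, 95.3], [-31.7, 88.1, 99.0], [62.6, 125.9, 103.8]]
guides 96 [[-65.8, 70.7, 112.1], [-59.5, 94.3, 118.4], [67.1, 117.6, 122.8]]
block 457 [[-104.3, 74.6, 39.3], [-97.1, 90.3, 44.8], [-90.2, 104.4, 46.6]]
nub 118 [[-79.4, 85.4, 31.3], [-75.6, 96.8, 35.2], [-70.0, 102.7, 37.3]]
roll 2797 [[-30.6, 68.9, 148.1], [-13.2, 91.0, 149.2], [25.0, 124.3, 150.9]]
pile 2274 [[-50.7, 69.5, 98.6], [-38.5, 100.9, 100.4], [-16.0, 128.5, 102.2]]
```

Lever 0.091 against index ≈ 0.10. The roll and pile are centred together, the nub is past the plunger, and the arm is clear. Handing in.

```bash
python3 -c "
from rig import *
print(finish_job())"
```

```text
the job is handed in; nothing more can be done
None
```

I handed the job in, but `finish_job()` returned no verdict: three boards and the label roll are stacked and centred, the lever reads 0.09 rad against an index of about 0.10, and I take the carriage to be home, since its nub is past the plunger, though it stopped hard after about 100 mm of the 120 mm travel and I never read the joint itself.

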